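Hang a driver holder on the sloped tool board and prove it

TASK

An aluminium offcut lies across the parts bin that holds the long driver holder: lift it off and rest it across the middle of the rim of the other bin. Then take the long holder out and hang it by its two holes on the two pins of the sloped board, fully home and flat against the plate with its socket block on the downhill side, and let go of it; then pull or push it down the slope with about 15 N to prove that it holds, and leave it hanging there. Do not disturb the bottle, the jar or the short holder, and do not knock the lamp bar.

Things in the scene. Friction and masses are not known exactly. Their poses are not given: they have to be found in the camera images.
- holder_block (a point): Centre of the socket block (20 x 60 x 45 mm along x, y, z) of the long driver holder, black plastic; 28 mm above the underside of its base plate. Gripped easily across its 20 mm. Own axes: z out of the plate on the block's side, x towards the edge with the holes, y to the left when the holes' edge is away from you. It starts flat on the floor of bin A, block up.
- hole_left (a point): centre of the holder's hole at +y, at the plate's underside. Through hole of 10.5 mm diameter. It lies 33 mm from the block's centre towards own +x, 40 mm towards +y, 28 mm below it
- hole_right (a point): the same for the hole at -y (the holes are 80 mm apart)
- holder_foot (a point): point on the holder's underside, 18 mm from the block's centre towards own -x; over mount_foot when hung
- pin_left (a point): foot of the left (+y) dark steel pin, on the face of the mount plate. hole_left belongs here. Pins are 8 mm thick, 22 mm long (last 6 mm tapering to 4 mm), 80 mm apart, square to the plate. This point's axes are level: x horizontal, uphill, y left along the board, z up. The plate's face rises 35 degrees towards x, so the pins lean 35 degrees from vertical towards -x (the robot)
- pin_right (a point): the same for the right-hand (-y) pin; hole_right belongs here
- pin_left_tip (a point): tip of the left pin, 22 mm out from pin_left along the pin
- mount_foot (a point): point on the face of the plywood mount plate (84 mm up the slope x 140 x 6 mm, fixed on the grey sloped board), mid-way between the pins and 51 mm down the slope from them
- lamp_bar (a point): middle of the fixed aluminium lamp bar, 20 x 280 x 20 mm, along y, above the board's upper edge and overhanging the mount, in line with the board's middle; end posts behind the board. Driver handles are parked at the board's left end, 122 mm from its middle, standing 72 to 82 mm out of its face; a low clip (27 mm) at its right end
- offcut_mid (a point): centre of the aluminium profile offcut, 20 x 250 x 20 mm, long along its y axis, 130 g. At the start it rests across the rim of bin A above the holder
- bin_a_rim (a point): centre of the mouth, at rim height (70 mm above the table), of red bin A, the one with the long holder. Bins: 200 x 200 x 70 mm outside, walls and floor 4 mm, axes along the walls, fixed to the table
- bin_b_rim (a point): the same for the other, equal bin B, which holds the short holder; bins A and B may be either side
- short_block (a point): centre of the block of the short driver holder (plate 70 x 80 mm, holes 44 mm apart, block 34 mm long, 50 mm high), lying in bin B. Leave it alone
- bottle_mid (a point): centre of a standing white glue bottle, 40 mm in diameter, 110 mm high. Bystander
- jar_mid (a point): centre of a standing grey-looking jar, 56 mm in diameter, 70 mm high. Bystander
- holder: the long holder, about 130 g: base plate 70 x 120 x 5 mm (x, y, z) with the block on it, 50 mm high in all. Origin: centre of the plate's underside; the block's centre is 12 mm from it towards -x
- offcut: the offcut (origin: centre of its underside)
- pins: the two pins (fixed; origin not meaningful: use pin_left and pin_right)
- lamp: the lamp bar with its posts (fixed; origin under the board; use lamp_bar)
Things that resemble listed ones, but are neither listed nor needed, are in the scene too. What is shaped like the holder but pink or red is not meant.

How it is judged:
By the outcome, as a careful person would: the job done as asked, in the order asked, and still so for the second after the job is handed in, with the robot touching nothing.
It also fails if it takes over 70 s, if anything falls off the work surface, if the arm or the gripper's body presses on something with over 40 N, if the wrist force passes 120 N, or if a joint passes its speed limit or range.

ROBOT

A 6-joint arm with a two-finger parallel gripper is mounted at the origin on the work surface. World frame = base frame: x ahead of the robot, y to its left, z up, the work surface at z = 0. Lengths are in m, angles in rad, forces in N, time in s.
With the tool pointing down it reaches from about 0.35 to 0.775 m from the base axis. Payload 5.5 kg.
Tool frame: the origin (TCP) lies midway between the tips of the shut fingers; the grasp point (between the pads) lies 19 mm behind it (env.tcp_to_grasp is the distance from the TCP to the grasp point, in m); z points along the fingers, y is the direction in which the jaws open and shut (so a half turn about z gives the same grasp; the last joint's range is limited). The gripper opens to 85 mm and grips with 20 to 120 N. Pads are 22 mm wide; open, the fingers measure 114 mm over their backs; the gripper's body (76 mm by 85 mm) begins 54 mm behind the grasp point. The pads swing forward as they close: fully open they stand 13 mm farther back than shut.
Start: joints at [0.995, 0.313, 0.046, 1.304, 0, 1.431], TCP at [0.243, 0.521, 0.231] pointing down, gripper open.
Joint ranges: [-2.76, 2.76], [-0.86, 1.69], [-1.03, 1.26], [-2.2, 2.34], [-1.47, 1.5], [-3.14, 3.14]. Speed limits (rad/s): [2.57, 2.57, 3.14, 3.14, 3.14, 3.14].

INTERFACE

Orientations are given as a unit quaternion [w, x, y, z].
In Python, from workcell import get_state, viewer, hand_in, finder, env gives the robot as it stands.
- The arm moves only by the tool arm_command, never from a script. Its argument "motion" is a list of rows, each an object of numbers: "x", "y", "z": the shift along the tool's x, y, z in mm; "rx", "ry", "rz": the turn, a rotation vector about the tool's x, y, z in degrees; "hand": the closure, from -1 (fully open) to 1 (shut). A call has 1 to 10 rows; each row is the pose to reach, as a shift and turn from the pose commanded when the call began, along the tool's axes at that moment; what a row does not reach only later rows make up. A row lasts 1/8 s, in which the tool goes at most 62.5 mm and 10.7 degrees, less where a joint would pass 70% of its speed; a pose out of reach is approached as far as the arm can. A call with a gripper value outside its range is refused whole. The fingers move at their own pace and stop on an object; "force" is the grip in N (left out, the last holds). Time passes only in rows, so rows that repeat a pose let the fingers close. It gives the time, the measured TCP pose, the force and the opening at its end, in the units of the state.
- get_state(): the state, without advancing time (a new reading comes with each control period).
- viewer.read_camera(name): name is "scene" or "top"; returns a dict with "image" (420x560x3 uint8, red, green, blue), "z_map" (420x560 float32, m along the optical axis (not along the pixel's ray), 0 where there is no reading), "intrinsics" (3x3 intrinsics, pixels), "k1" (the pictures are not rectified: a ray, as slopes to the right and down, at radius r is drawn at 1 + k1 r^2 times it, then the intrinsics apply), "rvec" (rotation vector, rad) and "tvec" (3), from world to camera coordinates, as OpenCV has them. Camera axes: x right, y down, z forward; pixel columns grow to the right and rows downward; lengths in m; the calibration is good to about 2 mm. A picture is of the moment at which its call begins.
- hand_in(): hands the job in, once; it reports no verdict.
Trained networks look in a picture, given as the dict that the camera call returned (one of the last four; its "shot" number tells which), for a name from the list of things; names that differ only in an ending like _2 or _b are one class to them, and where a whole thing is asked for, a point or a joint stands for the part that bears it (a point fixed in the world has none). Each returns a list of dicts, best first, with "score" (0 to 1); they miss things now and then, are a little off and sometimes report something else, mostly with a low value. They report only what shows in the picture. A call takes as long as a camera call. They do not tell look-alikes from the thing itself.
- finder.find_in(picture, query): "at" ([column, row] in pixels, amid what is visible of it).
- finder.masks_of(picture, query): "region" (420x560 bool, what is visible of it) and "at" ([column, row] in pixels, amid what is visible of it).
The state is a dict: "clock": time; "joint_pos": joint angles; "qvel": joint speeds; "tau": joint torques, N m; "tcp_pos": TCP position; "orientation": TCP orientation; "wrist_force": force on the tool from outside, world axes, zero at the start; "ft_torque": the same for the moment, N m; "finger_gap": finger opening in m.
Only numpy, scipy, OpenCV 4.12 (cv2) and the standard library are available. Lean on these libraries where they do the work, as an engineer would, in place of code of your own. Each camera call takes 0.05 s, during which the arm holds its last target.

## Working session

There is one attempt and no reset: what is moved stays moved. The work goes in short steps, Python scripts to look and compute and a tool call to move; the robot and the scene stay as the last step left them, time stands still between calls to the robot, and variables do not carry over. Pictures are saved under pics/ and viewed, and the job is handed in when it is done.

Besides the shell and the picture viewer there is one more tool, called after "Request:" as name([rows], argument=value, ...), one row to a line, values as JSON. arm_command: Moves the arm, as the interface text tells. Its arguments: {"type":"object","properties":{"motion":{"type":"array","items":{"type":"object","properties":{"x":{"type":"number"},"y":{"type":"number"},"z":{"type":"number"},"rx":{"type":"number"},"ry":{"type":"number"},"rz":{"type":"number"},"hand":{"type":"number"}}}},"force":{"type":"number"}},"required":["motion"]}

```bash
ls -la; mkdir -p pics; cat > h.py <<'E'
import numpy as np, cv2
from workcell import get_state, viewer, hand_in, finder, env
from scipy.spatial.transform import Rotation as R
def cam(name,fn=None):
    p=viewer.read_camera(name)
    if fn: cv2.imwrite('pics/'+fn,p['image'][:,:,::-1])
    return p
def pts(p,uv):
    """uv Nx2 -> world using z_map"""
    uv=np.atleast_2d(uv).astype(int)
    z=p['z_map'][uv[:,1],uv[:,0]]
    return ray(p,uv,z)
def slopes(p,uv):
    uv=np.atleast_2d(uv).astype(float)
    K=np.array(p['intrinsics']); d=np.array([p['k1'],0,0,0,0.])
    return cv2.undistortPoints(uv.reshape(-1,1,2),K,d).reshape(-1,2)
def ray(p,uv,z):
    s=slopes(p,uv)
    c=np.c_[s*np.asarray(z)[:,None],z]
    Rm=R.from_rotvec(np.ravel(p['rvec'])).as_matrix()
    return (c-np.ravel(p['tvec']))@Rm
def proj(p,X):
    return cv2.projectPoints(np.atleast_2d(X).astype(float),np.array(p['rvec'],float),np.array(p['tvec'],float),np.array(p['intrinsics']),np.array([p['k1'],0,0,0,0.]))[0].reshape(-1,2)
def planeat(p,uv,zw):
    a=ray(p,uv,np.full(len(np.atleast_2d(uv)),0.0)); b=ray(p,uv,np.full(len(np.atleast_2d(uv)),1.0))
    t=(zw-a[:,2])/(b[:,2]-a[:,2]); return a+t[:,None]*(b-a)
def st():
    s=get_state(); q=np.array(s['orientation']); return s,np.array(s['tcp_pos']),R.from_quat(q[[1,2,3,0]])
E
python3 - <<'E'
from h import *
print(get_state(), env.tcp_to_grasp)
a=cam('scene','s0.png'); b=cam('top','t0.png')
for p,n in((a,'scene'),(b,'top')):
    print(n,p['intrinsics'],p['k1'],p['rvec'],p['tvec'])
    for q in ['holder_block','offcut_mid','bin_a_rim','bin_b_rim','short_block','bottle_mid','jar_mid','pin_left','pin_right','pin_left_tip','mount_foot','lamp_bar','hole_left','hole_right']:
        r=finder.find_in(p,q)
        print(q,[(np.round(x['score'],2),np.round(x['at'],1).tolist(),np.round(pts(p,x['at'])[0],3).tolist()) for x in r[:4]])
E
```

```text
total 12
drwxr-xr-x  3 agent agent 4096 Dec  7 14:44 .
drwxr-xr-x 23 root  root  4096 Dec  7 14:44 ..
drwxr-xr-x  2 agent agent 4096 Dec  7 14:44 pics
{'clock': 0.0, 'joint_pos': array([ 9.95414123e-01,  3.14047584e-01,  4.49630207e-02,  1.30357656e+00,
       -2.53203362e-05,  1.43118389e+00]), 'qvel': array([-0.00127905,  0.0015827 , -0.00023284, -0.00044966, -0.00067266,
        0.00110857]), 'tau': array([ 9.50523208e-04, -4.80620670e+01,  2.98534423e+01,  1.92771899e-02,
       -8.59030956e-05,  2.12220982e-05]), 'tcp_pos': array([0.24245433, 0.52082134, 0.23037549]), 'orientation': array([-3.14414918e-04,  2.16164892e-01,  9.76356426e-01, -8.77877245e-04]), 'wrist_force': array([ 0.53111611, -0.30330144,  0.06615661]), 'ft_torque': array([ 0.00893931, -0.00794063,  0.04842761]), 'finger_gap': 0.08514676637032491} 0.0187
scene [[438.0219227    0.         275.26609476]
 [  0.         438.0219227  210.41299181]
 [  0.           0.           1.        ]] -0.030820632189455372 [ 1.62552922  2.1688541  -0.64762249] [ 0.12144958 -0.27443372  1.46898781]
holder_block [(np.float64(0.77)
[... 2651 characters left out ...]
), [156.7, 231.7], [0.424, 0.306, 0.054])]
pin_right [(np.float64(0.84), [287.2, 137.4], [0.338, 0.012, 1.076])]
pin_left_tip [(np.float64(0.65), [288.0, 135.1], [0.662, -0.035, 0.094])]
mount_foot [(np.float64(0.65), [290.1, 135.9], [0.662, -0.04, 0.092])]
lamp_bar [(np.float64(0.79), [289.4, 93.1], [0.698, -0.031, 0.268])]
hole_left [(np.float64(0.97), [165.7, 311.9], [0.217, 0.294, 0.004]), (np.float64(0.72), [153.3, 234.0], [0.417, 0.315, 0.05]), (np.float64(0.64), [149.4, 144.2], [0.657, 0.332, 0.049])]
hole_right [(np.float64(0.84), [156.9, 230.2], [0.427, 0.305, 0.058]), (np.float64(0.84), [161.7, 306.5], [0.23, 0.303, 0.009]), (np.float64(0.72), [147.9, 144.8], [0.656, 0.337, 0.05])]
```

View pics/s0.png

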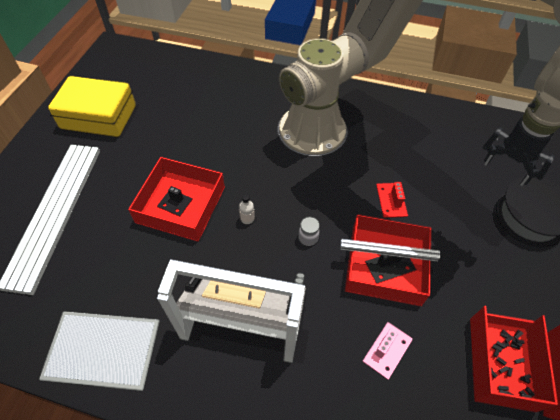

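View pics/t0.png

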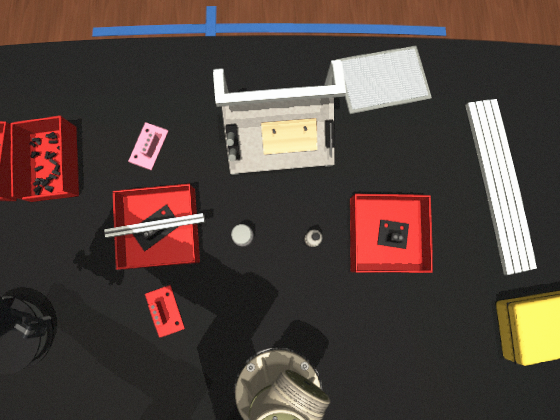

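```bash
python3 - <<'E'
import cv2
t=cv2.imread('pics/t0.png');s=cv2.imread('pics/s0.png')
cv2.imwrite('pics/t0a.png',cv2.resize(t[170:300,90:230],None,fx=5,fy=4.5,interpolation=cv2.INTER_CUBIC))
cv2.imwrite('pics/t0b.png',cv2.resize(t[70:180,190:390],None,fx=4,fy=4,interpolation=cv2.INTER_CUBIC))
cv2.imwrite('pics/s0b.png',cv2.resize(s[230:350,140:340],None,fx=4,fy=4,interpolation=cv2.INTER_CUBIC))
cv2.imwrite('pics/s0a.png',cv2.resize(s[200:330,310:470],None,fx=5,fy=4.6,interpolation=cv2.INTER_CUBIC))
E
```

```text
(no output)
```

View pics/t0a.png

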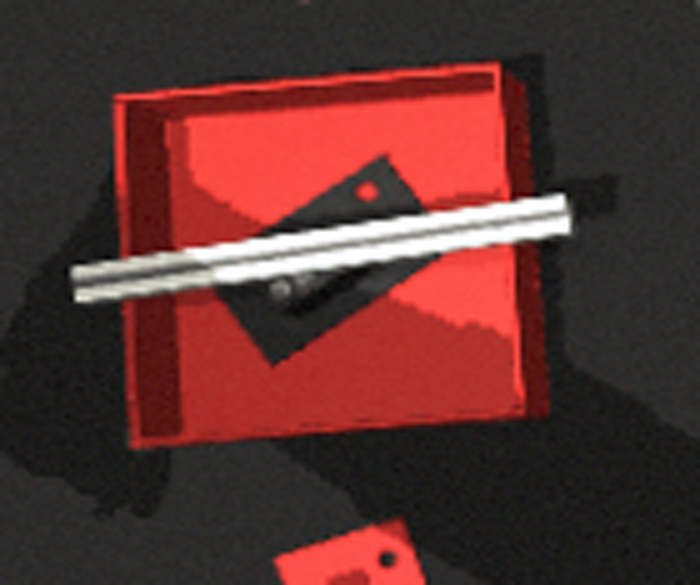

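View pics/t0b.png

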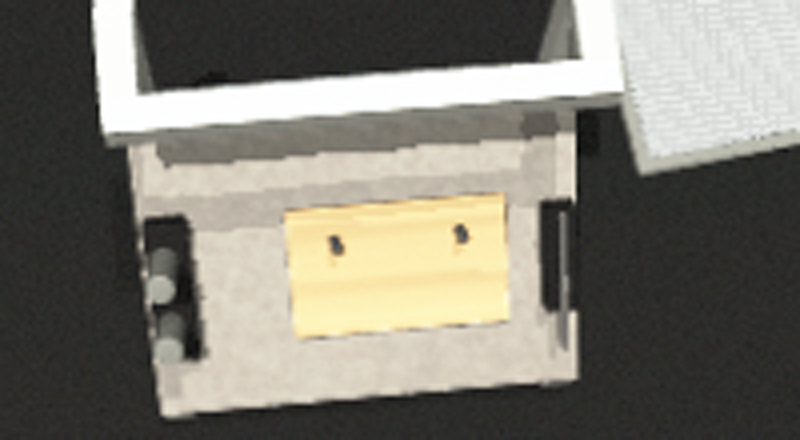

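View pics/s0b.png

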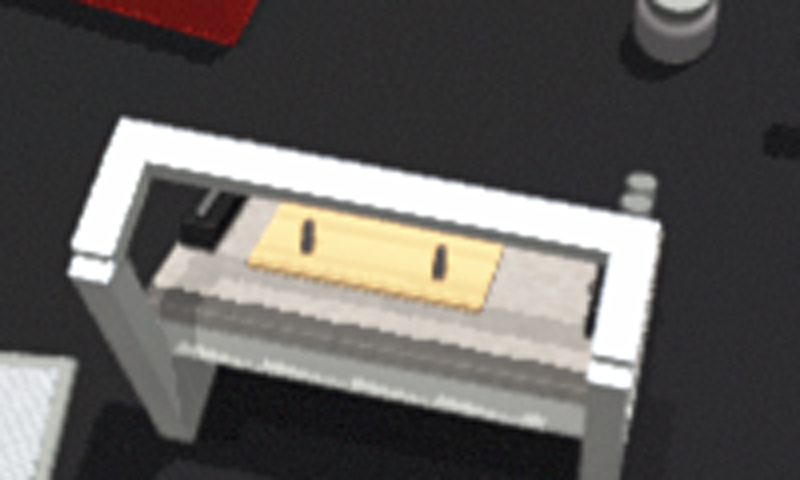

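View pics/s0a.png

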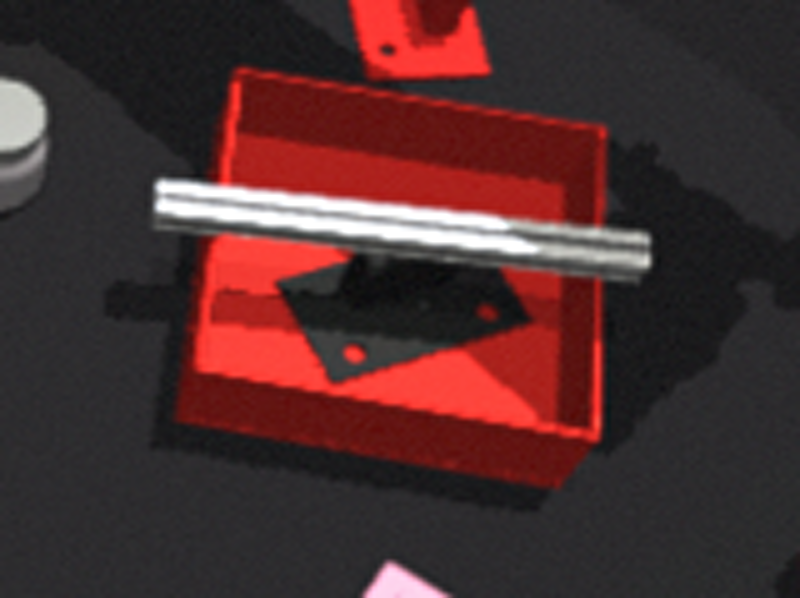

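The offcut lies across bin A on the left (top view, about (154,225)), over the black long holder. The holder's holes are on its far edge, at top ~(163,212). Bin B is on the right at (391,232). The mount's pins are at top ~(274,131) and (305,129), under the lamp bar. Next I'll measure these precisely.

```bash
cat > meas.py <<'E'
from h import *
def cloud(p):
    v,u=np.mgrid[0:420,0:560]; uv=np.c_[u.ravel(),v.ravel()]
    z=p['z_map'].ravel(); ok=z>0
    return uv[ok],ray(p,uv[ok],z[ok]),p['image'].reshape(-1,3)[ok].astype(int)
def rect(xy):
    (c,s,a)=cv2.minAreaRect((xy*1000).astype(np.float32)); return np.round(c,1),np.round(s,1),round(a,2)
E
python3 - <<'E'
from meas import *
for n in('top','scene'):
    p=cam(n); uv,X,C=cloud(p)
    print(n)
    tb=X[(C.sum(1)<120)&(abs(X[:,0]-.4)<.3)&(abs(X[:,1])<.5)]; print(' table z med',np.median(tb[:,2]))
    # offcut
    m=(abs(X[:,0]-.44)<.08)&(abs(X[:,1]-.3)<.16)&(X[:,2]>.078)&(X[:,2]<.1)
    Y=X[m]; print(' offcut',m.sum(),rect(Y[:,:2]),'z',np.percentile(Y[:,2],[10,50,90]).round(4))
    c=Y[:,:2].mean(0); w=np.linalg.svd(Y[:,:2]-c)[2][0] if 0 else np.linalg.eigh(np.cov((Y[:,:2]-c).T))[1][:,1]
    print('  mean',c.round(4),'dir deg from y',np.degrees(np.arctan(-w[0]/w[1])).round(2), 'ext',np.ptp((Y[:,:2]-c)@w).round(4))
    red=(C[:,0]>90)&(C[:,1]<C[:,0]*.4)
    for bn,y0 in(('A',.3),('B',-.3)):
        m=red&(abs(X[:,0]-.42)<.14)&(abs(X[:,1]-y0)<.14)&(X[:,2]>.064)&(X[:,2]<.076)
        Y=X[m]; print(' bin',bn,m.sum(),rect(Y[:,:2]),np.median(Y[:,2]).round(4))
    # mount plate: yellowish
    m=(abs(X[:,0]-.66)<.08)&(abs(X[:,1]+.035)<.1)&(C[:,0]>C[:,2]+40)&(X[:,2]<.2)
    Y=X[m]; c=Y.mean(0); 
    for k in range(3):
        A=np.c_[Y[:,:2],np.ones(len(Y))]; co=np.linalg.lstsq(A,Y[:,2],rcond=None)[0]; r=Y[:,2]-A@co; Y=Y[abs(r)<.005]
    nn=np.array([-co[0],-co[1],1]);nn/=np.linalg.norm(nn)
    print(' plate',len(Y),c.round(4),'n',nn.round(4),'tilt',np.degrees(np.arccos(nn[2])).round(2),'az',np.degrees(np.arctan2(-nn[1],-nn[0])).round(2),'rms',r.std().round(4))
    az=np.arctan2(-nn[1],-nn[0]); 
    up=np.array([np.cos(az)*nn[2],np.sin(az)*nn[2],np.hypot(nn[0],nn[1])]); yl=np.cross(nn,up)
    Q=np.c_[(Y-c)@up,(Y-c)@yl]; b=rect(Q); print('  rect',b); cc=c+up*b[0][0]/1000+yl*b[0][1]/1000; cc[2]=np.r_[cc[:2],1]@co
    print('  plate centre',cc.round(4))
    # lamp
    m=(X[:,2]>.2)&(X[:,2]<.32)&(abs(X[:,1]+.03)<.16)&(X[:,0]>.6)&(X[:,0]<.75)
    Y=X[m]; print(' lamp',rect(Y[:,:2]),Y[:,2].min().round(4),Y[:,2].max().round(4))
    for q in('bottle_mid','jar_mid'):
        r=finder.find_in(p,q)
    for nm,(x0,y0) in dict(bottle=(.4,-.09),jar=(.42,.092)).items():
        m=(np.hypot(X[:,0]-x0,X[:,1]-y0)<.05)&(X[:,2]>.02); print(' ',nm,rect(X[m][:,:2]),X[m][:,2].max().round(3))
E
```

```text
top
 table z med -0.00025165704619207606
 offcut 850 (array([437.1, 303.2]), array([ 21.7, 251.5]), 8.6) z [0.0866 0.0894 0.0917]
  mean [0.4362 0.3043] dir deg from y 8.32 ext 0.2515
 bin A 474 (array([436.1, 310. ]), array([200.6, 200.5]), 4.16) 0.069
 bin B 553 (array([ 409.6, -302.2]), array([201.5, 199.8]), 88.5) 0.069
 plate 1699 [ 0.6603 -0.038   0.0903] n [-0.5635 -0.0452  0.8249] tilt 34.42 az 4.59 rms 0.002
  rect (array([-1.2, -1. ]), array([142.7,  86.5]), 89.71)
  plate centre [ 0.6594 -0.0391  0.0897]
 lamp (array([719.3, -11. ]), array([ 73.5, 281.5]), 2.74) 0.2049 0.272
  bottle (array([401.2, -95. ]), array([36.6, 38.5]), 18.7) 0.114
  jar (array([411.8,  87.4]), array([49.8, 53.1]), 27.16) 0.074
scene
 table z med 0.00015383636147363466
 offcut 885 (array([436.8, 305. ]), array([ 24.4, 249. ]), 8.13) z [0.0826 0.0891 0.0918]
  mean [0.4388 0.3064] dir deg from y 8.2 ext 0.249
 bin A 546 (array([437.4, 312.4]), array([204.1, 198.9]), 4.23) 0.0691
 bin B 476 (array([ 409.3, -300.4]), array([202.9, 203.8]), 88.39) 0.0677
 plate 971 [ 0.6689 -0.0356  0.0963] n [-0.562  -0.0471  0.8258] tilt 34.33 az 4.79 rms 0.0015
  rect (array([-4.7, -0.7]), array([140.9,  73.5]), 89.14)
  plate centre [ 0.6651 -0.0366  0.0935]
 lamp (array([718.9, -10.3]), array([ 72.9, 280.7]), 2.45) 0.246 0.272
  bottle (array([406. , -92.8]), array([32.2, 39.2]), 13.17) 0.112
  jar (array([415.7,  89.5]), array([54.4, 51.4]), 35.88) 0.075
```

Measured so far:

| Thing | Position / angle |
|---|---|
| Offcut centre | (0.437, 0.304), yaw 8.3° |
| Bin A yaw | 4.2° |
| Bin B centre | (0.4095, -0.301), yaw -1.5° |
| Mount plate azimuth | about 4.7° |

Next: go above the offcut.

```bash
cat > plan.py <<'E'
from h import *
def down(az):  # tool z down, tool y at azimuth az(deg)
    a=np.radians(az); y=np.array([np.cos(a),np.sin(a),0]); z=np.array([0,0,-1.]); x=np.cross(y,z)
    return R.from_matrix(np.c_[x,y,z])
def rows(P,Rt,P0=None,R0=None):
    if P0 is None: _,P0,R0=st()
    d=R0.inv().apply(np.array(P)-P0)*1000; rv=np.degrees((R0.inv()*Rt).as_rotvec())
    print('xyz',d.round(1),'r',rv.round(2)); return d,rv
E
python3 - <<'E'
from plan import *
rows([.437,.304,.14],down(8.3))
E
```

```text
xyz [-267.8 -115.    91.3] r [ 0.   -0.   56.73]
```

Request:
arm_command([
  {"x": -268,"y": -115,"z": 50,"rz": 56.7,"hand": -0.3},
  {"x": -268,"y": -115,"z": 50,"rz": 56.7,"hand": -0.3},
  {"x": -268,"y": -115,"z": 50,"rz": 56.7,"hand": -0.3},
  {"x": -268,"y": -115,"z": 50,"rz": 56.7,"hand": -0.3},
  {"x": -268,"y": -115,"z": 50,"rz": 56.7,"hand": -0.3},
  {"x": -268,"y": -115,"z": 91,"rz": 56.7,"hand": -0.3},
  {"x": -268,"y": -115,"z": 91,"rz": 56.7,"hand": -0.3},
  {"x": -268,"y": -115,"z": 91,"rz": 56.7,"hand": -0.3},
])

```text
invalid input at $.motion[0]: expected keys x, y, z, rx, ry, rz, hand
```

```bash
python3 - <<'E'
from plan import *
s,P,Rr=st(); print(s['clock'],P,Rr.as_matrix().round(3),s['finger_gap'],s['wrist_force'])
rows([.437,.304,.063],down(8.3))
cam('scene','s1.png')
E
```

```text
1.8 [0.24276417 0.521292   0.23130616] [[-0.907  0.422  0.   ]
 [ 0.422  0.907  0.   ]
 [-0.     0.    -1.   ]] 0.08507646224237692 [ 0.68249464 -0.36397375 -0.47948097]
xyz [-267.8 -115.   168.3] r [ 0.   -0.   56.73]
```

View pics/s1.png

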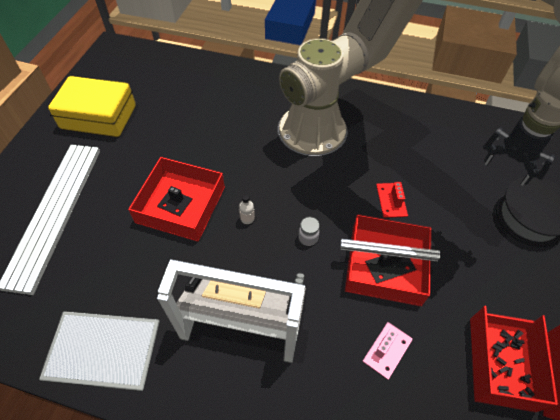

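The move was refused because every row needs all the keys. Nothing moved and the scene is unchanged. I'll resend it.

Request:
arm_command([
  {"x": -268,"y": -115,"z": 50,"rx": 0,"ry": 0,"rz": 56.7,"hand": -0.3},
  {"x": -268,"y": -115,"z": 50,"rx": 0,"ry": 0,"rz": 56.7,"hand": -0.3},
  {"x": -268,"y": -115,"z": 50,"rx": 0,"ry": 0,"rz": 56.7,"hand": -0.3},
  {"x": -268,"y": -115,"z": 50,"rx": 0,"ry": 0,"rz": 56.7,"hand": -0.3},
  {"x": -268,"y": -115,"z": 50,"rx": 0,"ry": 0,"rz": 56.7,"hand": -0.3},
  {"x": -268,"y": -115,"z": 91,"rx": 0,"ry": 0,"rz": 56.7,"hand": -0.3},
  {"x": -268,"y": -115,"z": 91,"rx": 0,"ry": 0,"rz": 56.7,"hand": -0.3},
  {"x": -268,"y": -115,"z": 91,"rx": 0,"ry": 0,"rz": 56.7,"hand": -0.3},
])

```text
clock: 2.85
tcp_pos: [0.4372, 0.3044, 0.1413]
orientation: [0.0, 0.653, 0.757, 0.0]
wrist_force: [-0.1, -0.3, 0.4]
finger_gap: 0.0553
```

```bash
python3 - <<'E'
from plan import *
s,P,Rr=st(); print(s['clock'],P,Rr.as_matrix().round(3),s['finger_gap'],s['wrist_force'])
rows([.437,.304,.063],down(8.3))
cam('scene','s2.png')
E
```

```text
2.85 [0.43719189 0.3043724  0.14127945] [[-0.146  0.989  0.   ]
 [ 0.989  0.146  0.   ]
 [ 0.     0.001 -1.   ]] 0.055325363179488676 [-0.14635789 -0.3425068   0.44078005]
xyz [-0.4 -0.3 78.3] r [ 0.03 -0.02  0.12]
```

View pics/s2.png

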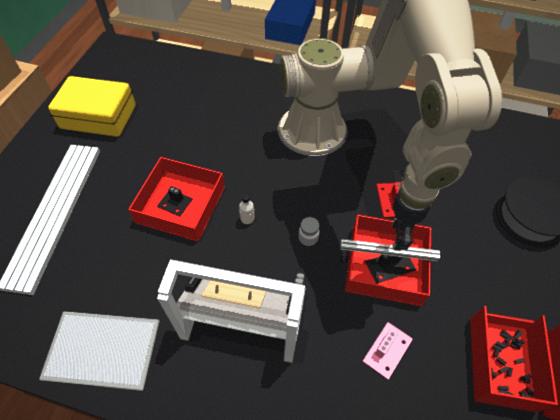

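The gripper is above the offcut's middle with its jaws across it. I'll descend and grip.

Request:
arm_command([
  {"x": 0,"y": 0,"z": 40,"rx": 0,"ry": 0,"rz": 0,"hand": -0.3},
  {"x": 0,"y": 0,"z": 78,"rx": 0,"ry": 0,"rz": 0,"hand": -0.3},
  {"x": 0,"y": 0,"z": 78,"rx": 0,"ry": 0,"rz": 0,"hand": -0.3},
  {"x": 0,"y": 0,"z": 78,"rx": 0,"ry": 0,"rz": 0,"hand": 1},
  {"x": 0,"y": 0,"z": 78,"rx": 0,"ry": 0,"rz": 0,"hand": 1},
  {"x": 0,"y": 0,"z": 78,"rx": 0,"ry": 0,"rz": 0,"hand": 1},
  {"x": 0,"y": 0,"z": 78,"rx": 0,"ry": 0,"rz": 0,"hand": 1},
  {"x": 0,"y": 0,"z": 78,"rx": 0,"ry": 0,"rz": 0,"hand": 1},
], force=60)

```text
clock: 3.9
tcp_pos: [0.4385, 0.3049, 0.0647]
orientation: [0.0, 0.654, 0.757, 0.002]
wrist_force: [-1.2, -0.7, 6.7]
finger_gap: 0.0191
```

```bash
python3 - <<'E'
from plan import *
s,P,Rr=st(); print(s['clock'],P,s['finger_gap'],s['wrist_force'])
rows([.437,.304,.21],down(8.3))
rows([.4095,-.3013,.21],down(-1.5))
E
```

```text
3.9 [0.4384804  0.30492207 0.06467155] 0.01906895898610542 [-1.16396821 -0.72910455  6.65850344]
xyz [  -0.4   -1.1 -145.3] r [ 0.21 -0.11  0.06]
xyz [-595.3 -116.2 -146.9] r [ 0.2  -0.13  9.86]
```

Request:
arm_command([
  {"x": 0,"y": 0,"z": -40,"rx": 0,"ry": 0,"rz": 0,"hand": 1},
  {"x": 0,"y": 0,"z": -90,"rx": 0,"ry": 0,"rz": 0,"hand": 1},
  {"x": 0,"y": -1,"z": -140,"rx": 0,"ry": 0,"rz": 0,"hand": 1},
  {"x": -40,"y": -8,"z": -147,"rx": 0,"ry": 0,"rz": 1,"hand": 1},
  {"x": -95,"y": -18,"z": -147,"rx": 0,"ry": 0,"rz": 2,"hand": 1},
  {"x": -150,"y": -29,"z": -147,"rx": 0,"ry": 0,"rz": 3,"hand": 1},
  {"x": -205,"y": -40,"z": -147,"rx": 0,"ry": 0,"rz": 4,"hand": 1},
  {"x": -260,"y": -51,"z": -147,"rx": 0,"ry": 0,"rz": 5,"hand": 1},
  {"x": -315,"y": -61,"z": -147,"rx": 0,"ry": 0,"rz": 6,"hand": 1},
  {"x": -370,"y": -72,"z": -147,"rx": 0,"ry": 0,"rz": 7,"hand": 1},
])

```text
clock: 5.15
tcp_pos: [0.4195, -0.0745, 0.2103]
orientation: [0.001, 0.699, 0.715, 0.001]
wrist_force: [0.4, -0.5, -1.8]
finger_gap: 0.0189
```

```bash
python3 - <<'E'
from plan import *
s,P,Rr=st(); print(s['clock'],P,s['finger_gap'],s['wrist_force'],s['joint_pos'].round(2))
rows([.4095,-.3013,.21],down(-1.5))
cam('scene','s3.png')
E
```

```text
5.15 [ 0.41952633 -0.07454075  0.21034088] 0.018893658053431593 [ 0.37414354 -0.472493   -1.76054175] [-0.36  0.03 -0.35  1.19  0.    1.18]
xyz [-226.5  -15.2    0.5] r [0.13 0.04 2.8 ]
```

View pics/s3.png

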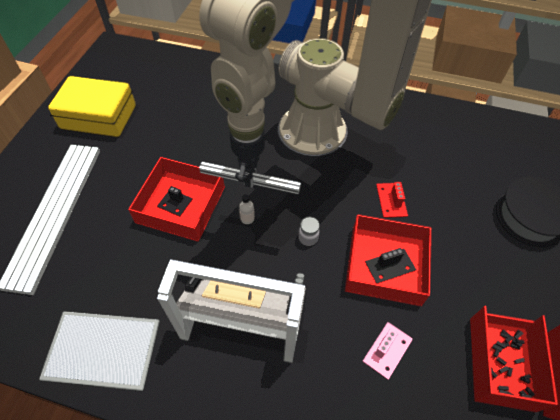

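The offcut is held level, passing above the bottle. I'll continue to bin B.

Request:
arm_command([
  {"x": -50,"y": -3,"z": 0,"rx": 0,"ry": 0,"rz": 1,"hand": 1},
  {"x": -105,"y": -7,"z": 0,"rx": 0,"ry": 0,"rz": 2,"hand": 1},
  {"x": -160,"y": -11,"z": 0,"rx": 0,"ry": 0,"rz": 2.8,"hand": 1},
  {"x": -205,"y": -14,"z": 0,"rx": 0,"ry": 0,"rz": 2.8,"hand": 1},
  {"x": -227,"y": -15,"z": 30,"rx": 0,"ry": 0,"rz": 2.8,"hand": 1},
  {"x": -227,"y": -15,"z": 80,"rx": 0,"ry": 0,"rz": 2.8,"hand": 1},
  {"x": -227,"y": -15,"z": 110,"rx": 0,"ry": 0,"rz": 2.8,"hand": 1},
  {"x": -227,"y": -15,"z": 110,"rx": 0,"ry": 0,"rz": 2.8,"hand": 1},
  {"x": -227,"y": -15,"z": 110,"rx": 0,"ry": 0,"rz": 2.8,"hand": 1},
])

```text
clock: 6.32
tcp_pos: [0.4106, -0.3005, 0.1009]
orientation: [0.001, 0.716, 0.698, 0.0]
wrist_force: [-0.6, 0.1, -1.2]
finger_gap: 0.0189
```

```bash
python3 - <<'E'
from meas import *; from plan import rows,down
s,P,Rr=st(); print(s['clock'],P,s['finger_gap'],s['wrist_force'])
rows([.4095,-.3013,.065],down(-1.5))
for n in('top','scene'):
    p=cam(n,n[0]+'4.png'); uv,X,C=cloud(p)
    m=(abs(X[:,0]-.41)<.03)&(abs(X[:,1]+.3)<.16)&(X[:,2]>.085)&(X[:,2]<.14)&(C.min(1)>90)
    Y=X[m]; c=Y.mean(0); print(m.sum(),c.round(4),Y[:,1].min(),Y[:,1].max(),np.polyfit(Y[:,1],Y[:,2],1),np.polyfit(Y[:,1],Y[:,0],1),np.median(Y[:,2]))
E
```

```text
6.325 [ 0.41064905 -0.30050305  0.10085268] 0.018904792230770753 [-0.58697929  0.07071989 -1.1661853 ]
xyz [-0.8 -1.2 35.9] r [0.09 0.08 0.04]
325 [ 0.4137 -0.237   0.1248] -0.2961815462795238 -0.17766480536861376 [0.01615066 0.12863963] [0.0309101  0.42102844] 0.1255846697173168
460 [ 0.4136 -0.2956  0.1235] -0.4258683803899031 -0.17389910101528358 [-0.00709218  0.12141536] [0.03032933 0.42259067] 0.12467682685640308
```

View pics/s4.png

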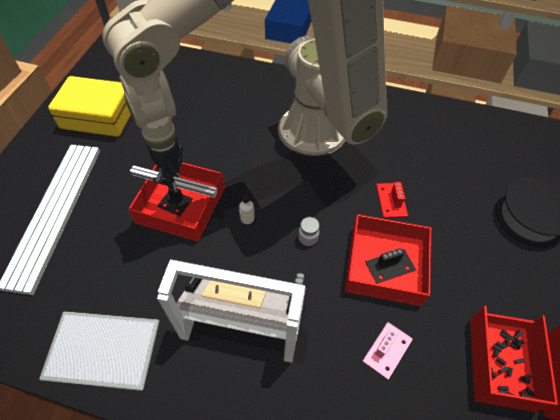

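The offcut is level over bin B and about 36 mm too high. I'll lower it, release, and retreat.

Request:
arm_command([
  {"x": -1,"y": -2,"z": 18,"rx": 0,"ry": 0,"rz": 0,"hand": 1},
  {"x": -1,"y": -2,"z": 32,"rx": 0,"ry": 0,"rz": 0,"hand": 1},
  {"x": -1,"y": -2,"z": 36.5,"rx": 0,"ry": 0,"rz": 0,"hand": 1},
  {"x": -1,"y": -2,"z": 36.5,"rx": 0,"ry": 0,"rz": 0,"hand": 1},
  {"x": -1,"y": -2,"z": 36.5,"rx": 0,"ry": 0,"rz": 0,"hand": -0.1},
  {"x": -1,"y": -2,"z": 36.5,"rx": 0,"ry": 0,"rz": 0,"hand": -0.1},
  {"x": -1,"y": -2,"z": 36.5,"rx": 0,"ry": 0,"rz": 0,"hand": -0.1},
  {"x": -1,"y": -2,"z": 0,"rx": 0,"ry": 0,"rz": 0,"hand": -0.1},
  {"x": -1,"y": -2,"z": -50,"rx": 0,"ry": 0,"rz": 0,"hand": -0.1},
  {"x": -1,"y": -2,"z": -100,"rx": 0,"ry": 0,"rz": 0,"hand": -0.1},
])

```text
clock: 7.68
tcp_pos: [0.4076, -0.3006, 0.2004]
orientation: [-0.0, 0.716, 0.698, 0.0]
wrist_force: [0.6, -0.7, -0.5]
finger_gap: 0.0469
```

```bash
cat > pose.py <<'E'
from meas import *
from scipy.optimize import least_squares
def fitrect(uv,X,C):
    pass
E
python3 - <<'E'
from meas import *; from plan import rows,down
s,P,Rr=st(); print(s['clock'],P,s['finger_gap'],s['wrist_force'],s['joint_pos'].round(2))
for n in('top','scene'):
    p=cam(n,n[0]+'5.png'); uv,X,C=cloud(p)
    m=(abs(X[:,0]-.41)<.03)&(abs(X[:,1]+.3)<.16)&(X[:,2]>.08)&(X[:,2]<.1)&(C.min(1)>90)
    Y=X[m]; c=Y.mean(0); print('offcut',m.sum(),c.round(4),Y[:,1].min(),Y[:,1].max(),np.polyfit(Y[:,1],Y[:,2],1),np.polyfit(Y[:,1],Y[:,0],1),np.median(Y[:,2]))
    dark=(C.max(1)<75)
    m=dark&(abs(X[:,0]-.435)<.085)&(abs(X[:,1]-.31)<.085)
    Y=X[m]
    low=Y[(Y[:,2]<.02)]; hi=Y[(Y[:,2]>.048)&(Y[:,2]<.062)]
    print('plate',len(low),rect(Y[:,:2][Y[:,2]<.02]),np.median(low[:,2]),'block top',len(hi),rect(hi[:,:2]),np.median(hi[:,2]))
    for q in('hole_left','hole_right','holder_block'):
        r=finder.find_in(p,q); print(q,[(x['score'].round(2),np.round(x['at'],1),planeat(p,x['at'],.009 if 'hole_' in q else .054)[0].round(4)) for x in r])
    im=p['image'][:,:,::-1]; c=proj(p,[.43,.31,.02])[0].astype(int)
    cv2.imwrite('pics/%s5a.png'%n[0],cv2.resize(im[c[1]-50:c[1]+50,c[0]-60:c[0]+60],None,fx=6,fy=6,interpolation=cv2.INTER_CUBIC))
E
```

```text
7.675 [ 0.40756242 -0.30063888  0.20035863] 0.04693176253260554 [ 0.56590795 -0.73905473 -0.46350779] [-0.79  0.19 -0.19  1.19  0.    0.8 ]
offcut 520 [ 0.4111 -0.2661  0.0895] -0.35406463551778394 -0.17758054474202198 [0.00228705 0.09006349] [0.02785831 0.41851183] 0.08985321197310549
plate 769 (array([438.9, 321.8]), array([ 67.6, 117.7]), 36.39) 0.008608801473063738 block top 107 (array([430. , 314.8]), array([21.2, 60.5]), 35.31) 0.05317916312446728Traceback (most recent call last):
  File "<stdin>", line 13, in <module>
AttributeError: 'float' object has no attribute 'round'
```

```bash
python3 - <<'E'
from meas import *; from plan import rows,down
for n in('top','scene'):
    p=cam(n,n[0]+'5.png'); uv,X,C=cloud(p)
    m=(abs(X[:,0]-.41)<.03)&(abs(X[:,1]+.3)<.16)&(X[:,2]>.08)&(X[:,2]<.1)&(C.min(1)>90)
    Y=X[m]; c=Y.mean(0); print('offcut',m.sum(),c.round(4),Y[:,1].min(),Y[:,1].max(),np.polyfit(Y[:,1],Y[:,2],1),np.polyfit(Y[:,1],Y[:,0],1),np.median(Y[:,2]))
    dark=(C.max(1)<75)
    m=dark&(abs(X[:,0]-.435)<.085)&(abs(X[:,1]-.31)<.085)
    Y=X[m]
    low=Y[(Y[:,2]<.02)]; hi=Y[(Y[:,2]>.048)&(Y[:,2]<.062)]
    print('plate',len(low),rect(Y[:,:2][Y[:,2]<.02]),np.median(low[:,2]),'block top',len(hi),rect(hi[:,:2]),np.median(hi[:,2]))
    # block sides+top
    mm=(abs(X[:,0]-.435)<.085)&(abs(X[:,1]-.31)<.085)&(X[:,2]>.05)&(X[:,2]<.06); print(' block any colour',mm.sum(),rect(X[mm][:,:2]),np.median(X[mm][:,2]))
    for q in('hole_left','hole_right','holder_block'):
        r=finder.find_in(p,q); print(q,[(round(x['score'],2),np.round(x['at'],1),planeat(p,x['at'],.009 if 'hole_' in q else .054)[0].round(4)) for x in r])
    im=p['image'][:,:,::-1]; c=proj(p,[.43,.31,.02])[0].astype(int)
    cv2.imwrite('pics/%s5a.png'%n[0],cv2.resize(im[c[1]-50:c[1]+50,c[0]-60:c[0]+60],None,fx=6,fy=6,interpolation=cv2.INTER_CUBIC))
E
```

```text
offcut 525 [ 0.411  -0.268   0.0893] -0.36041380380003324 -0.17719743630325668 [0.00352133 0.09027477] [0.03163649 0.41943814] 0.08961799603973156
plate 767 (array([438.8, 321.2]), array([ 68.1, 117.8]), 36.05) 0.008604493787097548 block top 107 (array([429.5, 315. ]), array([21.3, 61.9]), 34.12) 0.053566908779145106
 block any colour 186 (array([429.5, 315. ]), array([21.3, 61.9]), 33.83) 0.053796486326388164
hole_left [(0.92, array([164.8, 311.5]), array([0.2162, 0.2929, 0.009 ])), (0.87, array([148.5, 144.5]), array([0.6676, 0.3461, 0.009 ])), (0.72, array([153.6, 226.1]), array([0.4415, 0.3257, 0.009 ]))]
hole_right [(0.98, array([151. , 146.1]), array([0.6629, 0.339 , 0.009 ])), (0.81, array([165.2, 309.9]), array([0.2203, 0.2918, 0.009 ])), (0.7, array([155.2, 226. ]), array([0.4417, 0.3213, 0.009 ]))]
holder_block [(0.98, array([164.4, 313.5]), array([0.2163, 0.282 , 0.054 ])), (0.76, array([152.6, 227.9]), array([0.4326, 0.3149, 0.054 ])), (0.61, array([145.6, 145.8]), array([0.6503, 0.3397, 0.054 ]))]
offcut 527 [ 0.4099 -0.3023  0.0881] -0.4266416181986569 -0.17420266026016
[... 516 characters left out ...]
.3868, -0.1071,  0.009 ])), (0.72, array([223.5, 281.4]), array([ 0.6102, -0.0913,  0.009 ])), (0.57, array([386.6, 348.7]), array([0.6662, 0.3472, 0.009 ])), (0.42, array([235.1, 292.4]), array([ 0.6309, -0.052 ,  0.009 ]))]
hole_right [(0.91, array([392.1, 199. ]), array([0.2189, 0.2989, 0.009 ])), (0.9, array([393. , 265.7]), array([0.4386, 0.3314, 0.009 ])), (0.85, array([389.7, 350.4]), array([0.6682, 0.355 , 0.009 ])), (0.2, array([171.2, 202. ]), array([ 0.4149, -0.3255,  0.009 ]))]
holder_block [(0.97, array([387.6, 264.5]), array([0.4644, 0.3103, 0.054 ])), (0.93, array([387.9, 351.9]), array([0.6884, 0.3435, 0.054 ])), (0.81, array([390.1, 196.4]), array([0.2461, 0.2865, 0.054 ]))]
```

View pics/s5.png

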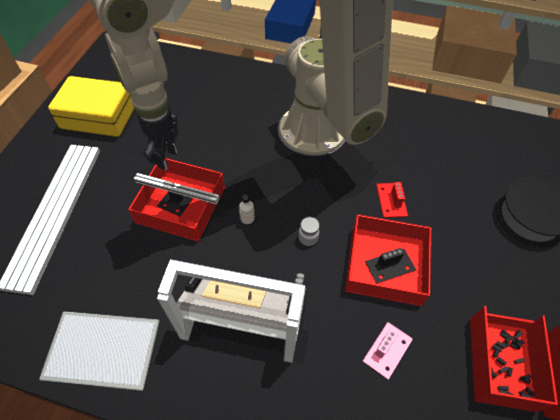

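View pics/t5a.png

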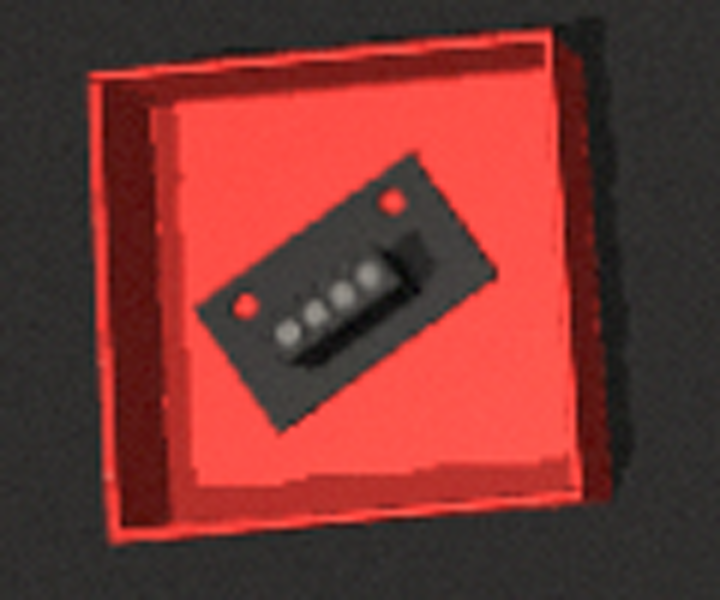

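View pics/s5a.png

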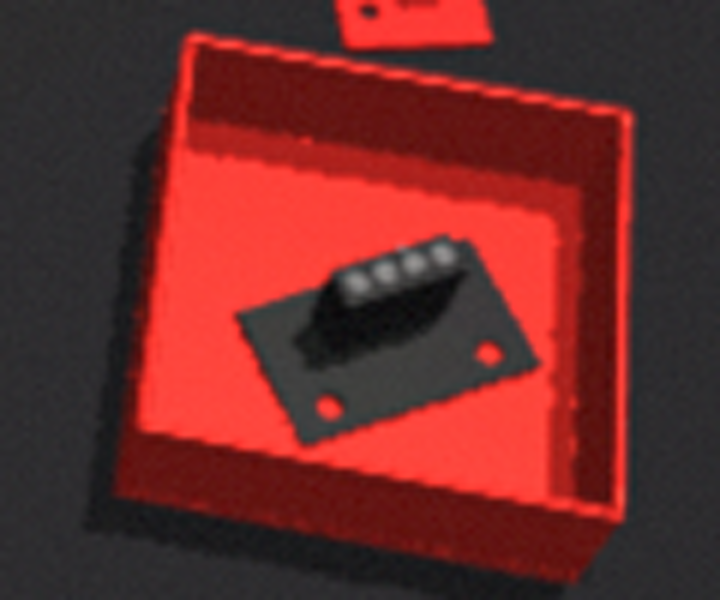

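The offcut rests level across bin B at centre (0.410, -0.300). The long holder is fully visible, with its holes towards the far-left edge at top crop (245,306) and (392,203). Now I'll measure the holes and pins to sub-pixel accuracy.

```bash
cat > pins.py <<'E'
from meas import *
from scipy.optimize import least_squares
TILT=np.radians(35)
def plate_frame(az):
    a=np.radians(az); h=np.array([np.cos(a),np.sin(a),0])
    up=np.cos(TILT)*h+np.sin(TILT)*np.array([0,0,1]); n=-np.sin(TILT)*h+np.cos(TILT)*np.array([0,0,1]); yl=np.cross(n,up)
    return up,yl,n
def darkblobs(p,box,thr):
    u0,v0,u1,v1=box; im=p['image'][v0:v1,u0:u1].astype(float)
    return im
E
python3 - <<'E'
from pins import *
for n in('top','scene'):
    p=cam(n); uv,X,C=cloud(p)
    m=(abs(X[:,0]-.66)<.08)&(abs(X[:,1]+.035)<.1)&(C[:,0]>C[:,2]+40)&(X[:,2]<.2)
    Y=X[m]; u=uv[m]
    lo=u.min(0);hi=u.max(0); print(n,lo,hi)
    im=p['image'].astype(float); 
    hull=cv2.convexHull(u.astype(np.int32)); M=np.zeros((420,560),np.uint8); cv2.fillConvexPoly(M,hull,1); M=cv2.erode(M,np.ones((3,3)))
    # darkness weight relative to local yellow
    R_=im[:,:,0]; med=np.median(R_[M>0]); w=np.clip((med-25-R_)/med,0,1)*M
    k,l,s,c=cv2.connectedComponentsWithStats(((w>.15)).astype(np.uint8))
    for i in range(1,k):
        if s[i,4]<3: continue
        v_,u_=np.where(cv2.dilate((l==i).astype(np.uint8),np.ones((3,3)))>0); ww=w[v_,u_]
        cu=np.array([(u_*ww).sum(),(v_*ww).sum()])/ww.sum(); print('  blob',s[i],cu.round(2))
    # holes of holder
    Rr=(im[:,:,0]-im[:,:,1]); c=proj(p,[[.435,.32,.009]])[0]
    # plate hull
    m=(C.max(1)<75)&(abs(X[:,0]-.435)<.085)&(abs(X[:,1]-.31)<.085)&(X[:,2]<.02); hull=cv2.convexHull(uv[m].astype(np.int32)); M=np.zeros((420,560),np.uint8); cv2.fillConvexPoly(M,hull,1); M=cv2.erode(M,np.ones((3,3)))
    w=np.clip((Rr-30)/150,0,1)*M
    k,l,s,c=cv2.connectedComponentsWithStats((w>.15).astype(np.uint8)); H=[]
    for i in range(1,k):
        if s[i,4]<3: continue
        v_,u_=np.where(cv2.dilate((l==i).astype(np.uint8),np.ones((3,3)))>0); ww=w[v_,u_]
        cu=np.array([(u_*ww).sum(),(v_*ww).sum()])/ww.sum(); x=planeat(p,cu,.0065)[0]; H.append(x); print('  hole',s[i],cu.round(2),x.round(4))
    if len(H)==2:
        H=np.array(H); H=H[np.argsort(-H[:,1])]; d=H[0]-H[1]; print('  dist',np.linalg.norm(d),'own x az',np.degrees(np.arctan2(-d[0],d[1])))
        a=np.arctan2(-d[0],d[1]); ex=np.array([np.cos(a),np.sin(a)]); print('  block c',H[:,:2].mean(0)-.033*ex)
E
```

```text
top [261 118] [317 154]
  blob [303 126   4   5  15] [304.91 127.96]
  blob [272 129   4   5  15] [273.58 130.81]
  hole [161 210   5   5  18] [162.93 212.17] [0.4791 0.3018 0.0065]
  hole [137 228   4   4  15] [138.5  229.57] [0.4329 0.3673 0.0065]
  dist 0.08012901592043259 own x az 35.21605997104605
  block c [0.42908506 0.31551474]
scene [202 281] [265 307]
  blob [215 285   4   9  28] [216.46 288.94]
  blob [248 291   4   9  27] [249.43 295.49]
  hole [405 266   5   4  16] [407.06 267.47] [0.4318 0.3692 0.0065]
  hole [379 275   4   4  15] [380.39 276.5 ] [0.4786 0.3037 0.0065]
  dist 0.08049106135208628 own x az 35.549768742259914
  block c [0.42831812 0.31724101]
```

```bash
python3 - <<'E'
from pins import *
B=dict(top=[[273.58,130.81],[304.91,127.96]],scene=[[249.43,295.49],[216.46,288.94]])
for n in('top','scene'):
    p=cam(n); uv,X,C=cloud(p)
    m=(abs(X[:,0]-.66)<.08)&(abs(X[:,1]+.035)<.1)&(C[:,0]>C[:,2]+40)&(X[:,2]<.2)
    Y=X[m]
    for az in (4.7,):
        up,yl,nn=plate_frame(az); d=np.median(Y@nn)
        for h in (.009,.0105,.012):
            a=ray(p,B[n],np.zeros(2)); b=ray(p,B[n],np.ones(2)); t=((d+h)-a@nn)/((b-a)@nn); q=a+t[:,None]*(b-a)-h*nn
            dd=q[0]-q[1]; mid=q.mean(0)
            print(n,h,q.round(4).tolist(),'dist',np.linalg.norm(dd).round(4),'az',np.degrees(np.arctan2(-dd[0],dd[1])).round(2),'dz',dd[2].round(4),'plate u range rel mid',(np.percentile((Y-mid)@up,[1,99])).round(4),'v',np.percentile((Y-mid)@yl,[1,99]).round(4))
    print(' d',d, 'plate normal resid std',(Y@nn).std())
E
```

```text
top 0.009 [[0.673, 0.002, 0.1016], [0.6799, -0.0771, 0.1019]] dist 0.0793 az 4.99 dz -0.0003 plate u range rel mid [-0.0626  0.0214] v [-0.0685  0.0697]
top 0.0105 [[0.6733, 0.002, 0.1019], [0.6802, -0.0768, 0.1022]] dist 0.0792 az 4.99 dz -0.0003 plate u range rel mid [-0.063   0.0209] v [-0.0686  0.0696]
top 0.012 [[0.6737, 0.0021, 0.1021], [0.6806, -0.0766, 0.1024]] dist 0.0791 az 4.99 dz -0.0003 plate u range rel mid [-0.0634  0.0205] v [-0.0687  0.0695]
 d -0.3015396559161702 plate normal resid std 0.0022137393044795845
scene 0.009 [[0.6715, 0.0033, 0.1002], [0.6777, -0.0765, 0.1]] dist 0.08 az 4.47 dz 0.0002 plate u range rel mid [-0.0459  0.0242] v [-0.0685  0.0695]
scene 0.0105 [[0.6733, 0.0038, 0.1015], [0.6795, -0.0758, 0.1013]] dist 0.0798 az 4.47 dz 0.0002 plate u range rel mid [-0.0481  0.0219] v [-0.0689  0.069 ]
scene 0.012 [[0.6752, 0.0043, 0.1028], [0.6814, -0.0751, 0.1026]] dist 0.0796 az 4.47 dz 0.0002 plate u range rel mid [-0.0504  0.0196] v [-0.0694  0.0685]
 d -0.3019079024551044 plate normal resid std 0.0025717335096069995
```

Both cameras agree: the pins' midpoint is at about (0.6766, -0.037, 0.1018) with azimuth 4.7°. The holder block is at (0.4287, 0.3163) with azimuth 35.4°. Moving above the holder.

```bash
python3 - <<'E'
from plan import *
s,P,Rr=st(); print(s['clock'],P)
rows([.4287,.3163,.2],down(35.4))
E
```

```text
8.375 [ 0.40762663 -0.30071131  0.19880145]
xyz [617.3   5.2  -0.8] r [-2.000e-02 -5.000e-02 -3.687e+01]
```

Request:
arm_command([
  {"x": 60,"y": 0.5,"z": -5,"rx": 0,"ry": 0,"rz": -3.7,"hand": -0.1},
  {"x": 120,"y": 1,"z": -5,"rx": 0,"ry": 0,"rz": -7.4,"hand": -0.1},
  {"x": 180,"y": 1.5,"z": -5,"rx": 0,"ry": 0,"rz": -11,"hand": -0.1},
  {"x": 240,"y": 2,"z": -5,"rx": 0,"ry": 0,"rz": -15,"hand": -0.1},
  {"x": 300,"y": 2.5,"z": -5,"rx": 0,"ry": 0,"rz": -18,"hand": -0.1},
  {"x": 360,"y": 3,"z": -5,"rx": 0,"ry": 0,"rz": -22,"hand": -0.1},
  {"x": 420,"y": 3.5,"z": -5,"rx": 0,"ry": 0,"rz": -26,"hand": -0.1},
  {"x": 480,"y": 4,"z": -5,"rx": 0,"ry": 0,"rz": -29,"hand": -0.1},
  {"x": 540,"y": 4.5,"z": -5,"rx": 0,"ry": 0,"rz": -33,"hand": -0.1},
  {"x": 590,"y": 5,"z": -3,"rx": 0,"ry": 0,"rz": -36.9,"hand": -0.1},
])

```text
clock: 9.62
tcp_pos: [0.4278, 0.2913, 0.2024]
orientation: [0.0, 0.457, 0.89, 0.0]
wrist_force: [-0.1, -0.9, -0.4]
finger_gap: 0.0469
```

Request:
arm_command([
  {"x": 0,"y": 0,"z": 0,"rx": 0,"ry": 0,"rz": 0,"hand": -0.1},
  {"x": 0,"y": 0,"z": 0,"rx": 0,"ry": 0,"rz": 0,"hand": -0.1},
])

```text
clock: 9.88
tcp_pos: [0.4275, 0.2886, 0.202]
orientation: [-0.0, 0.458, 0.889, -0.001]
wrist_force: [0.5, -0.1, -0.4]
finger_gap: 0.0472
```

```bash
python3 - <<'E'
from plan import *
s,P,Rr=st(); print(s['clock'],P,s['joint_pos'].round(2),s['finger_gap'])
rows([.4287,.3163,.09],down(35.4))
rows([.4287,.3163,.018],down(35.4))
E
```

```text
9.875 [0.42750993 0.28860731 0.20195675] [ 0.44  0.21 -0.16  1.2  -0.    1.39] 0.04722113711138575
xyz [ 21.9  17.1 111.9] r [-0.06  0.01  0.05]
xyz [ 21.9  17.2 183.9] r [-0.06  0.01  0.05]
```

Request:
arm_command([
  {"x": 22,"y": 17,"z": 40,"rx": 0,"ry": 0,"rz": 0,"hand": -0.1},
  {"x": 22,"y": 17,"z": 90,"rx": 0,"ry": 0,"rz": 0,"hand": -0.1},
  {"x": 22,"y": 17,"z": 125,"rx": 0,"ry": 0,"rz": 0,"hand": -0.1},
  {"x": 22,"y": 17,"z": 125,"rx": 0,"ry": 0,"rz": 0,"hand": -0.1},
  {"x": 22,"y": 17,"z": 125,"rx": 0,"ry": 0,"rz": 0,"hand": -0.1},
])

```text
clock: 10.5
tcp_pos: [0.4301, 0.3161, 0.0788]
orientation: [0.001, 0.459, 0.888, 0.001]
wrist_force: [0.0, 0.2, 0.7]
finger_gap: 0.0468
```

```bash
python3 - <<'E'
from plan import *
s,P,Rr=st(); print(s['clock'],P,s['joint_pos'].round(2),s['finger_gap'])
rows([.4287,.3163,.018],down(35.4))
p=cam('scene'); c=proj(p,[.43,.31,.05])[0].astype(int); im=p['image'][:,:,::-1]
cv2.imwrite('pics/s6.png',cv2.resize(im[c[1]-60:c[1]+60,c[0]-70:c[0]+70],None,fx=5,fy=5,interpolation=cv2.INTER_CUBIC))
E
```

```text
10.5 [0.43013053 0.31608988 0.07882368] [ 0.48  0.33 -0.32  0.92 -0.    1.44] 0.046807432648195556
xyz [ 1.  -1.2 60.8] r [ 0.1   0.02 -0.07]
```

View pics/s6.png

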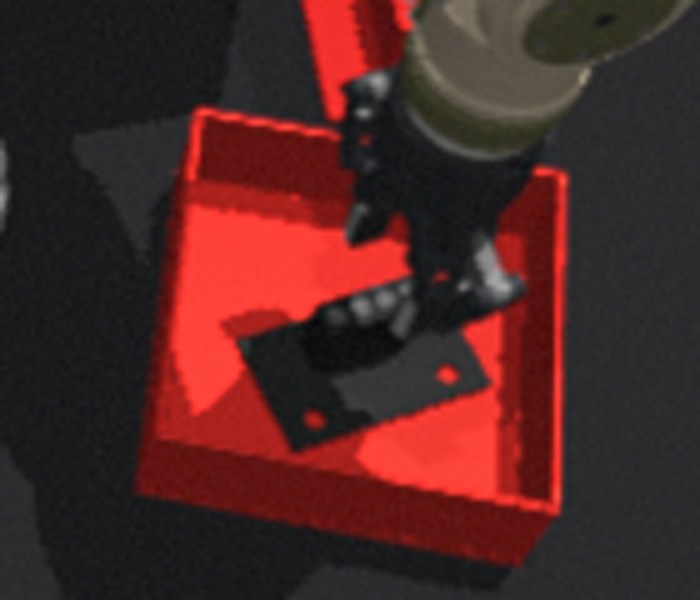

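```bash
python3 - <<'E'
from plan import *
p=cam('scene'); c0=proj(p,[.43,.31,.05])[0].astype(int)
s,P,Rr=st()
y=Rr.as_matrix()[:,1]
for n,X in dict(tcp=P,fp=P+.0234*y,fm=P-.0234*y,blocktop=[.4287,.3163,.054]).items():
    print(n,((proj(p,X)[0]-c0+[70,60])*5).round(0))
E
```

```text
tcp [381. 282.]
fp [402. 320.]
fm [360. 245.]
blocktop [369. 302.]
```

The fingertips at crop (360,245) and (402,320) straddle the block top at about (369,302), as predicted. Descending and gripping.

Request:
arm_command([
  {"x": 1,"y": -1,"z": 25,"rx": 0,"ry": 0,"rz": 0,"hand": -0.1},
  {"x": 1,"y": -1,"z": 50,"rx": 0,"ry": 0,"rz": 0,"hand": -0.1},
  {"x": 1,"y": -1,"z": 61,"rx": 0,"ry": 0,"rz": 0,"hand": -0.1},
  {"x": 1,"y": -1,"z": 61,"rx": 0,"ry": 0,"rz": 0,"hand": -0.1},
  {"x": 1,"y": -1,"z": 61,"rx": 0,"ry": 0,"rz": 0,"hand": 0.3},
  {"x": 1,"y": -1,"z": 61,"rx": 0,"ry": 0,"rz": 0,"hand": 1},
  {"x": 1,"y": -1,"z": 61,"rx": 0,"ry": 0,"rz": 0,"hand": 1},
  {"x": 1,"y": -1,"z": 61,"rx": 0,"ry": 0,"rz": 0,"hand": 1},
  {"x": 1,"y": -1,"z": 61,"rx": 0,"ry": 0,"rz": 0,"hand": 1},
], force=60)

```text
clock: 11.72
tcp_pos: [0.4286, 0.3174, 0.0176]
orientation: [0.001, 0.458, 0.889, 0.001]
wrist_force: [-0.0, 1.4, 5.9]
finger_gap: 0.0192
```

```bash
python3 - <<'E'
from pins import *; from plan import rows
s,P,Rr=st(); print(s['clock'],P,s['finger_gap'],s['wrist_force'])
up,yl,n=plate_frame(4.7)
Rt=R.from_matrix(np.c_[np.cross(up,-n),up,-n])
mid=np.array([.6766,-.037,.1018])
blk=mid-.033*up
for h in (.014+.14,.014+.05,.014+.03,.014): print(h,(blk+h*n).round(4)); rows(blk+h*n,Rt)
E
```

```text
11.725 [0.42861742 0.31738192 0.01756765] 0.019215813443353623 [-0.04552836  1.36514193  5.89146414]
0.15400000000000003 [ 0.5616 -0.0465  0.209 ]
xyz [-373.6 -102.1 -191.6] r [-34.    -9.4   29.75]
0.064 [ 0.6131 -0.0422  0.1353]
xyz [-400.   -57.9 -117.7] r [-34.    -9.4   29.75]
0.044 [ 0.6245 -0.0413  0.1189]
xyz [-405.8  -48.1 -101.3] r [-34.    -9.4   29.75]
0.014 [ 0.6417 -0.0399  0.0943]
xyz [-414.6  -33.3  -76.7] r [-34.    -9.4   29.75]
```

Gripped (opening 19.2 mm). Lifting straight up, then checking.

Request:
arm_command([
  {"x": 0,"y": 0,"z": -15,"rx": 0,"ry": 0,"rz": 0,"hand": 1},
  {"x": 0,"y": 0,"z": -50,"rx": 0,"ry": 0,"rz": 0,"hand": 1},
  {"x": 0,"y": 0,"z": -100,"rx": 0,"ry": 0,"rz": 0,"hand": 1},
  {"x": 0,"y": 0,"z": -150,"rx": 0,"ry": 0,"rz": 0,"hand": 1},
  {"x": 0,"y": 0,"z": -200,"rx": 0,"ry": 0,"rz": 0,"hand": 1},
  {"x": 0,"y": 0,"z": -220,"rx": 0,"ry": 0,"rz": 0,"hand": 1},
  {"x": 0,"y": 0,"z": -220,"rx": 0,"ry": 0,"rz": 0,"hand": 1},
])

```text
clock: 12.6
tcp_pos: [0.4284, 0.3173, 0.2387]
orientation: [0.001, 0.458, 0.889, 0.002]
wrist_force: [-0.6, 1.0, -2.3]
finger_gap: 0.0196
```

```bash
python3 - <<'E'
from pins import *; from plan import rows
s,P,Rr=st(); print(s['clock'],P,s['finger_gap'],s['wrist_force'])
up,yl,n=plate_frame(4.7)
Rt=R.from_matrix(np.c_[np.cross(up,-n),up,-n])
rows([.50,-.0465,.25],Rt)
cam('scene','s7.png')
E
```

```text
12.6 [0.42839604 0.31729585 0.23874765] 0.0196491065599745 [-0.63521765  0.96090793 -2.33623892]
xyz [-337.9 -152.5  -11.7] r [-33.9   -9.42  29.75]
```

View pics/s7.png

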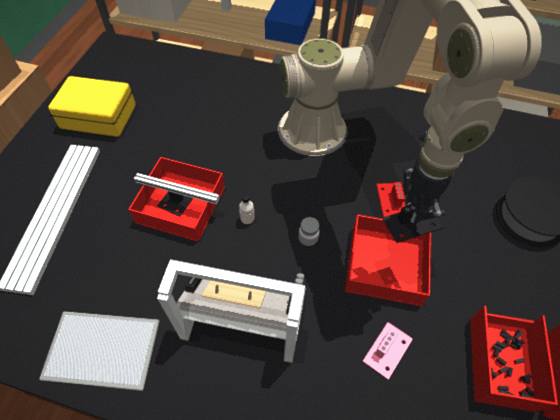

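The holder is out of the bin and held above it. Now traverse and tilt to the slope's orientation.

Request:
arm_command([
  {"x": -45,"y": -20,"z": -10,"rx": -2,"ry": -0.6,"rz": 2,"hand": 1},
  {"x": -90,"y": -41,"z": -15,"rx": -6,"ry": -2,"rz": 6,"hand": 1},
  {"x": -135,"y": -61,"z": -15,"rx": -10,"ry": -3,"rz": 10,"hand": 1},
  {"x": -180,"y": -81,"z": -15,"rx": -14,"ry": -4,"rz": 14,"hand": 1},
  {"x": -225,"y": -102,"z": -15,"rx": -19,"ry": -5.3,"rz": 18,"hand": 1},
  {"x": -270,"y": -122,"z": -12,"rx": -24,"ry": -6.7,"rz": 22,"hand": 1},
  {"x": -310,"y": -140,"z": -12,"rx": -29,"ry": -8.1,"rz": 26,"hand": 1},
  {"x": -338,"y": -152.5,"z": -12,"rx": -33.9,"ry": -9.4,"rz": 29.75,"hand": 1},
  {"x": -338,"y": -152.5,"z": -12,"rx": -33.9,"ry": -9.4,"rz": 29.75,"hand": 1},
  {"x": -338,"y": -152.5,"z": -12,"rx": -33.9,"ry": -9.4,"rz": 29.75,"hand": 1},
])

```text
clock: 13.9
tcp_pos: [0.4984, -0.0465, 0.2469]
orientation: [0.202, 0.647, 0.702, 0.219]
wrist_force: [-1.0, 0.3, -1.3]
finger_gap: 0.0193
```

```bash
python3 - <<'E'
from pins import *; from plan import rows
s,P,Rr=st(); print(s['clock'],P,s['finger_gap'],s['wrist_force'],s['joint_pos'].round(2))
up,yl,n=plate_frame(4.7)
Rt=R.from_matrix(np.c_[np.cross(up,-n),up,-n])
blk=np.array([.6766,-.037,.1018])-.033*up
for h in (.1,.06,.044): print(h); rows(blk+(.014+h)*n,Rt)
cam('scene','s8.png');cam('top','t8.png')
E
```

```text
13.9 [ 0.49836867 -0.0465487   0.24690645] 0.01932406574123815 [-0.97774038  0.32119101 -1.25423695] [-0.42 -0.28 -0.7   0.61  0.28  1.14]
0.1
xyz [ -5.1  30.6 107. ] r [-0.39  0.    0.  ]
0.06
xyz [ -5.1  30.9 147. ] r [-0.39  0.    0.  ]
0.044
xyz [ -5.1  31.  163. ] r [-0.39  0.    0.  ]
```

View pics/s8.png

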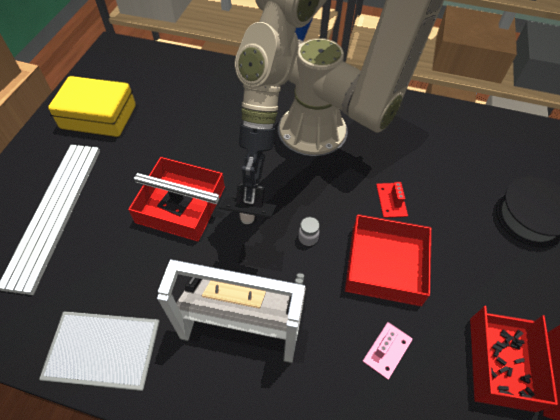

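View pics/t8.png

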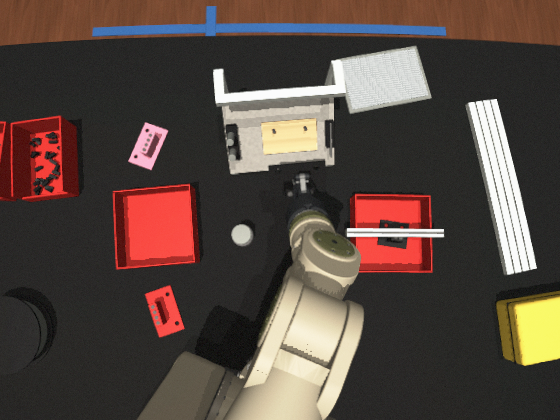

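The holder is held at the slope angle with its holes edge uphill, and the arm is clear of the bottle. Now to a standoff about 28 mm beyond the pin tips.

Request:
arm_command([
  {"x": -2,"y": 15,"z": 20,"rx": -0.2,"ry": 0,"rz": 0,"hand": 1},
  {"x": -5,"y": 31,"z": 60,"rx": -0.4,"ry": 0,"rz": 0,"hand": 1},
  {"x": -5,"y": 31,"z": 110,"rx": -0.4,"ry": 0,"rz": 0,"hand": 1},
  {"x": -5,"y": 31,"z": 145,"rx": -0.4,"ry": 0,"rz": 0,"hand": 1},
  {"x": -5,"y": 31,"z": 157,"rx": -0.4,"ry": 0,"rz": 0,"hand": 1},
  {"x": -5,"y": 31,"z": 157,"rx": -0.4,"ry": 0,"rz": 0,"hand": 1},
  {"x": -5,"y": 31,"z": 157,"rx": -0.4,"ry": 0,"rz": 0,"hand": 1},
])

```text
clock: 14.88
tcp_pos: [0.6148, -0.0426, 0.1385]
orientation: [0.206, 0.645, 0.701, 0.222]
wrist_force: [-0.2, 0.1, -1.3]
finger_gap: 0.0196
```

```bash
python3 - <<'E'
from pins import *; from plan import rows
s,P,Rr=st(); print(s['clock'],P,s['finger_gap'],s['wrist_force'],s['joint_pos'].round(2))
up,yl,n=plate_frame(4.7)
Rt=R.from_matrix(np.c_[np.cross(up,-n),up,-n])
blk=np.array([.6766,-.037,.1018])-.033*up
d=P-blk; print('tool rel',(d@up).round(4),(d@yl).round(4),(d@n).round(4))
rows(blk+(.014+.05)*n,Rt)
for nm in('scene','top'):
    p=cam(nm); c=proj(p,[.66,-.04,.12])[0].astype(int); im=p['image'][:,:,::-1]
    cv2.imwrite('pics/%s9.png'%nm[0],cv2.resize(im[c[1]-50:c[1]+50,c[0]-65:c[0]+65],None,fx=6,fy=6,interpolation=cv2.INTER_CUBIC))
    np.savez('%s9.npz'%nm,**{k:np.asarray(v) for k,v in p.items()})
E
```

```text
14.875 [ 0.61479098 -0.04262674  0.13852849] 0.01962021567734378 [-0.22121605  0.09472028 -1.31435222] [-0.31  0.06 -0.72  0.21  0.22  1.25]
tool rel 0.0032 -0.0005 0.0657
xyz [ 0.6 -3.2  1.7] r [0.27 0.08 0.09]
```

View pics/s9.png

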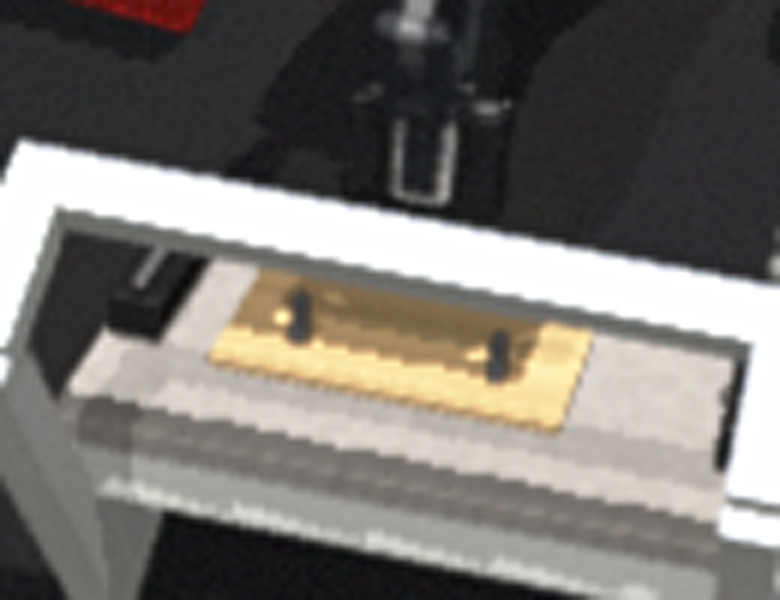

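View pics/t9.png

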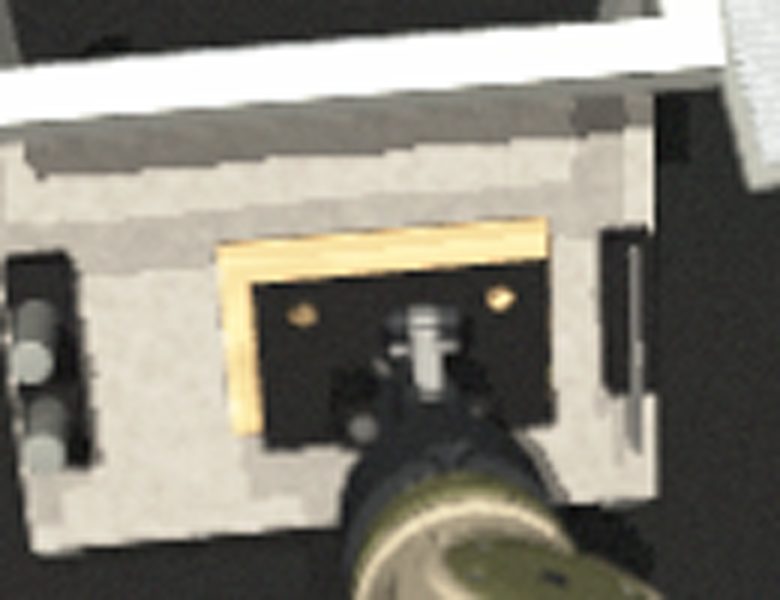

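In the top view both holes show the plywood through them, at crop (302,315) and (500,298). I'll measure them against the pins in that same camera.

```bash
cat > holes.py <<'E'
from pins import *
PM=np.array([.6768,-.0375,.1020]) # pin mid, top camera frame (h=.0105)
def holes(p,verbose=True,PMx=PM,az=4.85):
    up,yl,n=plate_frame(az)
    uv,X,C=cloud(p); rel=X-PMx; u=rel@up;v=rel@yl;h=rel@n
    m=(C.max(1)<60)&(u>-.06)&(u<.03)&(abs(v)<.075)&(h>.004)&(h<.09)
    # plate top: dominant h near the uphill edge strip
    s=m&(u>-.02); 
    hh=h[s]; med=np.median(hh); s2=s&(abs(h-med)<.006)
    A=np.c_[u[s2],v[s2],np.ones(s2.sum())]; co=np.linalg.lstsq(A,h[s2],rcond=None)[0]
    print('plate top h at mid',co[2].round(4),'tilt u,v deg',np.degrees(np.arctan(co[:2])).round(2),'N',s2.sum())
    im=p['image'].astype(float); hull=cv2.convexHull(uv[s2].astype(np.int32)); M=np.zeros((420,560),np.uint8); cv2.fillConvexPoly(M,hull,1); M=cv2.erode(M,np.ones((3,3)))
    Y=im[:,:,0]; w=np.clip((Y-45)/150,0,1)*M
    k,l,st_,c=cv2.connectedComponentsWithStats((w>.1).astype(np.uint8)); out=[]
    for i in range(1,k):
        if st_[i,4]<3: continue
        v_,u_=np.where(cv2.dilate((l==i).astype(np.uint8),np.ones((3,3)))>0); ww=w[v_,u_]
        cu=np.array([(u_*ww).sum(),(v_*ww).sum()])/ww.sum()
        a=ray(p,cu,np.zeros(1)); b=ray(p,cu,np.ones(1)); ht=co[2]-.0025
        t=(ht-(a-PMx)@n)/((b-a)@n); q=(a+t[:,None]*(b-a))[0]-PMx
        print('  blob',st_[i],cu.round(2),'u',(q@up*1000).round(2),'v',(q@yl*1000).round(2)); out.append((q@up,q@yl))
    return out
E
python3 - <<'E'
from holes import *
p=dict(np.load('top9.npz',allow_pickle=True)); p['k1']=float(p['k1'])
holes(p)
E
```

```text
plate top h at mid 0.0564 tilt u,v deg [-0.48 -0.21] N 582
  blob [306 129   5   5  20] [307.87 131.27] u 3.98 v -41.11
  blob [273 132   5   5  19] [275.09 134.04] u 4.22 v 38.41
  blob [287 133  15  10  93] [295.09 137.89] u -9.77 v -9.26
```

Request:
arm_command([
  {"x": 1.3,"y": -4,"z": 8,"rx": 0.3,"ry": 0,"rz": 0.1,"hand": 1},
  {"x": 1.3,"y": -4,"z": 18,"rx": 0.3,"ry": 0,"rz": 0.1,"hand": 1},
  {"x": 1.3,"y": -4,"z": 23,"rx": 0.3,"ry": 0,"rz": 0.1,"hand": 1},
  {"x": 1.3,"y": -4,"z": 23,"rx": 0.3,"ry": 0,"rz": 0.1,"hand": 1},
  {"x": 1.3,"y": -4,"z": 23,"rx": 0.3,"ry": 0,"rz": 0.1,"hand": 1},
])

```text
clock: 15.6
tcp_pos: [0.6242, -0.0406, 0.1158]
orientation: [0.203, 0.647, 0.701, 0.22]
wrist_force: [-0.4, 0.2, -0.8]
finger_gap: 0.0191
```

```bash
python3 - <<'E'
from holes import *; from plan import rows
s,P,Rr=st(); print(s['clock'],P,s['finger_gap'],s['wrist_force'])
up,yl,n=plate_frame(4.7)
Rt=R.from_matrix(np.c_[np.cross(up,-n),up,-n])
blk=np.array([.6766,-.037,.1018])-.033*up
d=P-blk; print('tool rel',(d@up).round(4),(d@yl).round(4),(d@n).round(4)); rows(blk+(.014)*n,Rt)
for nm in('scene','top'):
    p=cam(nm); c=proj(p,[.66,-.04,.12])[0].astype(int); im=p['image'][:,:,::-1]
    cv2.imwrite('pics/%s10.png'%nm[0],cv2.resize(im[c[1]-50:c[1]+50,c[0]-65:c[0]+65],None,fx=6,fy=6,interpolation=cv2.INTER_CUBIC))
holes(p)
E
```

```text
15.6 [ 0.62420906 -0.04061514  0.11578221] 0.019082052386220214 [-0.43527782  0.22124665 -0.81655652]
tool rel -0.002 0.0007 0.0416
xyz [-0.7  2.1 27.6] r [-0.14  0.06 -0.06]
plate top h at mid 0.0322 tilt u,v deg [-0.28 -0.17] N 475
  blob [304 129   5   4  16] [306.19 130.93] u -2.1 v -40.05
  blob [288 131  12   9  72] [293.33 135.74] u -11.52 v -7.45
  blob [272 132   6   4  18] [274.13 133.56] u -1.65 v 39.65
```

View pics/t10.png

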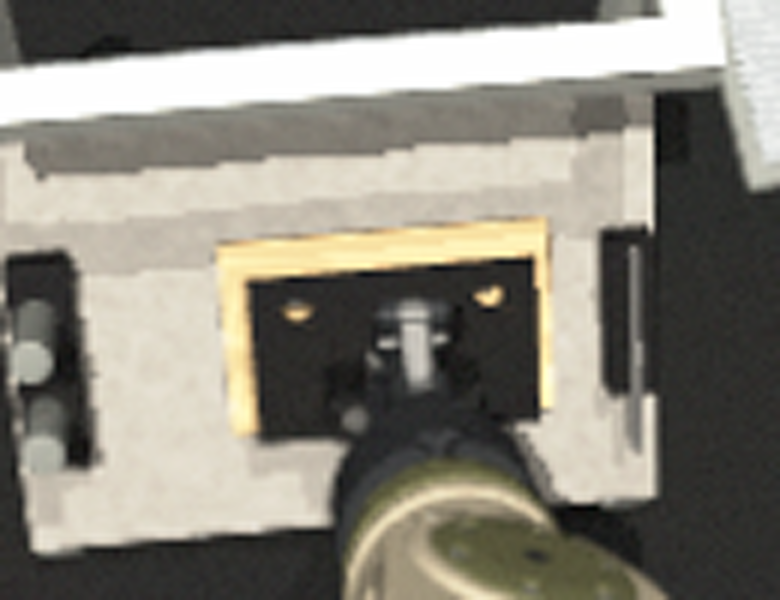

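View pics/s10.png

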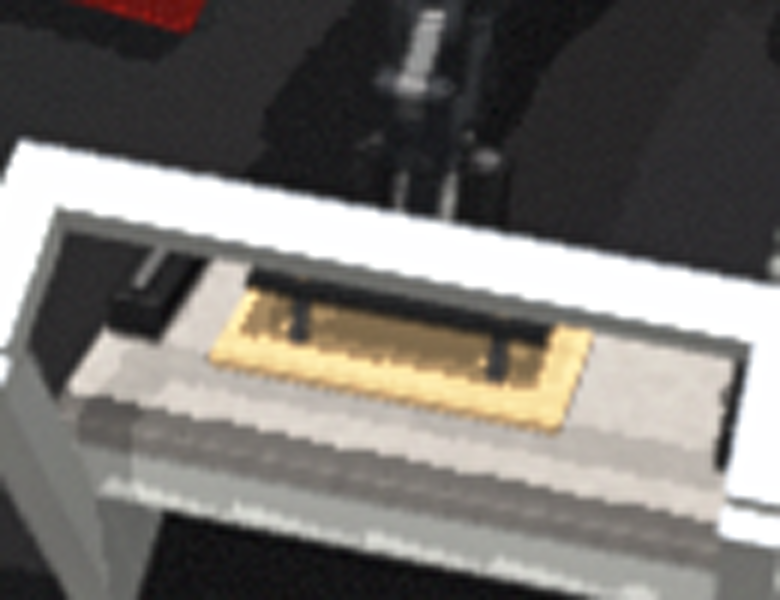

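The holes are about 1 mm too far downhill and well aligned sideways, with the pin tips now showing inside them. I'll correct that and ease onto the tapered tips.

Request:
arm_command([
  {"x": 0.2,"y": 1,"z": 0,"rx": 0,"ry": 0,"rz": 0,"hand": 1},
  {"x": 0.2,"y": 1,"z": 4,"rx": -0.1,"ry": 0,"rz": 0,"hand": 1},
  {"x": 0.2,"y": 1,"z": 7,"rx": -0.1,"ry": 0,"rz": 0,"hand": 1},
  {"x": 0.2,"y": 1,"z": 9,"rx": -0.1,"ry": 0,"rz": 0,"hand": 1},
  {"x": 0.2,"y": 1,"z": 9,"rx": -0.1,"ry": 0,"rz": 0,"hand": 1},
])

```text
clock: 16.32
tcp_pos: [0.63, -0.0399, 0.1087]
orientation: [0.204, 0.647, 0.701, 0.221]
wrist_force: [0.3, 0.3, -1.2]
finger_gap: 0.0195
```

```bash
cat > chk.py <<'E'
from holes import *; from plan import rows
import sys
k=sys.argv[1]
s,P,Rr=st(); up,yl,n=plate_frame(4.7); f=s['wrist_force']
print(s['clock'],P.round(4),'gap',s['finger_gap'].__round__(4),'F u,v,n',(f@up).round(1),(f@yl).round(1),(f@n).round(1),'T',s['ft_torque'].round(2))
Rt=R.from_matrix(np.c_[np.cross(up,-n),up,-n])
blk=np.array([.6766,-.037,.1018])-.033*up
d=P-blk; print('tool rel',(d@up).round(4),(d@yl).round(4),(d@n).round(4)); rows(blk+(.014)*n,Rt)
for nm in('scene','top'):
    p=cam(nm); c=proj(p,[.66,-.04,.12])[0].astype(int); im=p['image'][:,:,::-1]
    cv2.imwrite('pics/%s%s.png'%(nm[0],k),cv2.resize(im[c[1]-50:c[1]+50,c[0]-65:c[0]+65],None,fx=6,fy=6,interpolation=cv2.INTER_CUBIC))
    if nm=='top': holes(p)
E
python3 chk.py 11
```

```text
16.325 [ 0.63   -0.0399  0.1087] gap 0.0195 F u,v,n -0.4 0.3 -1.2 T [-0.04  0.63  0.03]
tool rel -0.0012 0.0009 0.0324
xyz [-0.9  1.3 18.4] r [-0.06  0.06 -0.06]
plate top h at mid 0.0227 tilt u,v deg [0.08 0.  ] N 471
  blob [303 128   5   4  17] [305.49 129.79] u -1.85 v -39.58
  blob [271 131   6   4  16] [273.43 132.13] u -0.66 v 40.74
  blob [288 130  12   9  72] [292.96 134.27] u -10.56 v -7.58
```

View pics/t11.png

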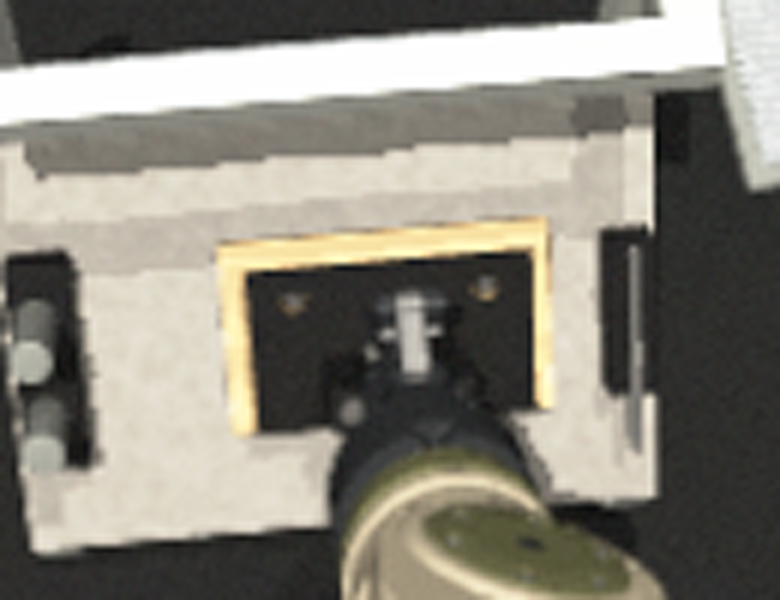

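View pics/s11.png

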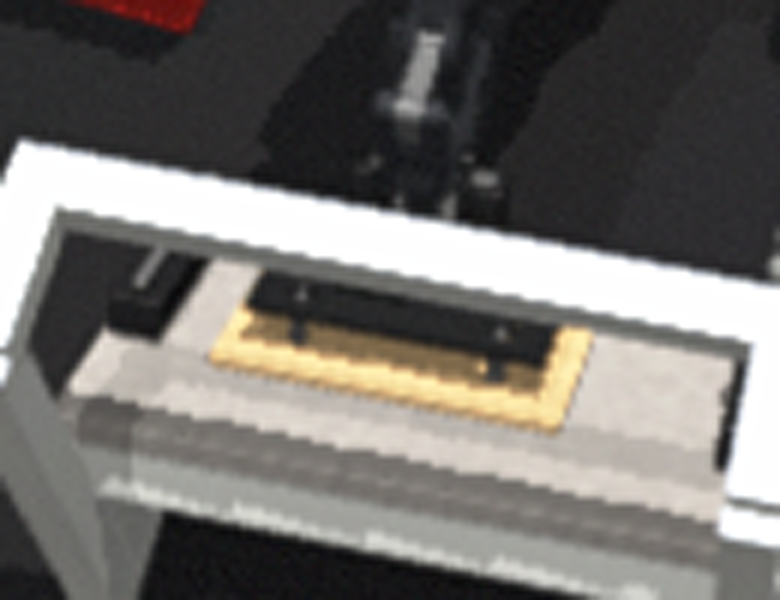

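The pins have entered both holes, with bright tips visible in the scene crop at (302,292) and (500,330), and the force is negligible. Pushing further in.

Request:
arm_command([
  {"x": 0,"y": 0.3,"z": 3,"rx": 0,"ry": 0,"rz": 0,"hand": 1},
  {"x": 0,"y": 0.3,"z": 6,"rx": 0,"ry": 0,"rz": 0,"hand": 1},
  {"x": 0,"y": 0.3,"z": 9,"rx": 0,"ry": 0,"rz": 0,"hand": 1},
  {"x": 0,"y": 0.3,"z": 11,"rx": 0,"ry": 0,"rz": 0,"hand": 1},
  {"x": 0,"y": 0.3,"z": 11,"rx": 0,"ry": 0,"rz": 0,"hand": 1},
])

```text
clock: 17.05
tcp_pos: [0.6366, -0.0394, 0.1]
orientation: [0.204, 0.647, 0.701, 0.221]
wrist_force: [-0.4, -0.0, -1.2]
finger_gap: 0.0196
```

```bash
python3 chk.py 12
```

```text
17.05 [ 0.6366 -0.0394  0.1   ] gap 0.0196 F u,v,n -1.0 0.0 -0.8 T [-0.06  0.68 -0.06]
tool rel -0.0009 0.0009 0.0215
xyz [-0.9  0.9  7.5] r [-0.05  0.06 -0.06]
plate top h at mid 0.012 tilt u,v deg [ 0.5  -0.04] N 474
  blob [303 127   5   4  15] [305.08 128.28] u -1.03 v -40.01
  blob [287 129  12   8  75] [292.47 133.02] u -10.47 v -7.47
  blob [271 130   5   3  14] [273.13 130.9 ] u -0.58 v 40.81
```

View pics/s12.png

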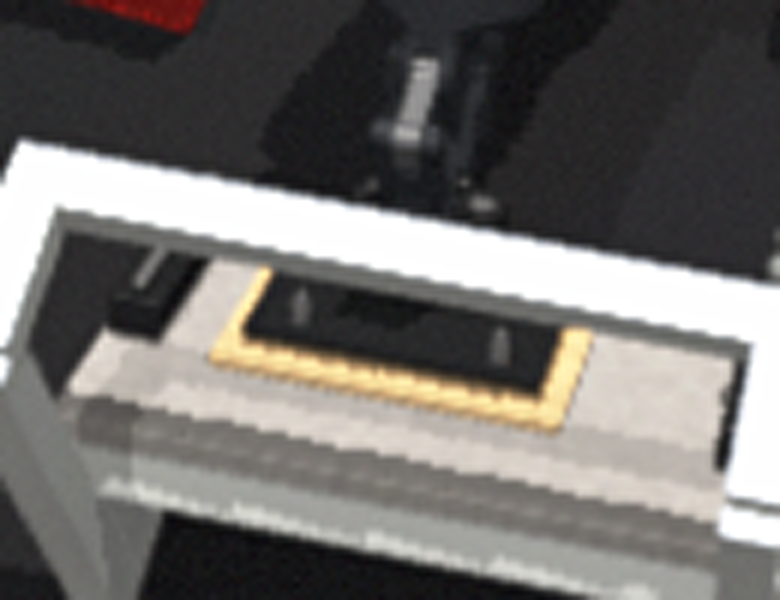

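Both pins now stand well through the plate, with no contact force and about 7 mm left to go.

Request:
arm_command([
  {"x": 0,"y": 0,"z": 3,"rx": 0,"ry": 0,"rz": 0,"hand": 1},
  {"x": 0,"y": 0,"z": 5,"rx": 0,"ry": 0,"rz": 0,"hand": 1},
  {"x": 0,"y": 0,"z": 6,"rx": 0,"ry": 0,"rz": 0,"hand": 1},
  {"x": 0,"y": 0,"z": 7,"rx": 0,"ry": 0,"rz": 0,"hand": 1},
  {"x": 0,"y": 0,"z": 7,"rx": 0,"ry": 0,"rz": 0,"hand": 1},
])

```text
clock: 17.77
tcp_pos: [0.6406, -0.0391, 0.0945]
orientation: [0.204, 0.647, 0.701, 0.221]
wrist_force: [-0.9, 1.2, -1.2]
finger_gap: 0.0192
```

```bash
python3 chk.py 13
```

```text
17.775 [ 0.6406 -0.0391  0.0945] gap 0.0192 F u,v,n -1.3 1.3 -0.6 T [-0.02  0.68  0.  ]
tool rel -0.0007 0.0008 0.0147
xyz [-0.8  0.7  0.7] r [-0.03  0.07 -0.06]
plate top h at mid 0.0058 tilt u,v deg [-0.3  -0.01] N 317
  blob [303 125   5   6  20] [304.81 127.45] u -0.65 v -40.15
  blob [271 128   5   5  20] [273.06 130.18] u -0.53 v 40.62
  blob [287 128  11   8  72] [292.16 132.05] u -9.75 v -7.37
```

View pics/s13.png

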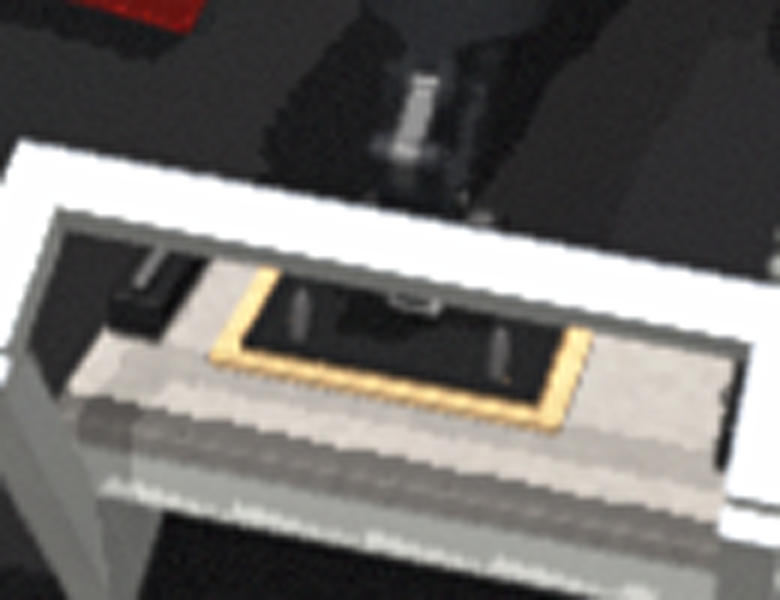

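Request:
arm_command([
  {"x": 0,"y": 0,"z": 0.7,"rx": 0,"ry": 0,"rz": 0,"hand": 1},
  {"x": 0,"y": 0,"z": 1.2,"rx": 0,"ry": 0,"rz": 0,"hand": 1},
  {"x": 0,"y": 0,"z": 1.6,"rx": 0,"ry": 0,"rz": 0,"hand": 1},
  {"x": 0,"y": 0,"z": 1.6,"rx": 0,"ry": 0,"rz": 0,"hand": 1},
])

```text
clock: 18.38
tcp_pos: [0.6407, -0.0391, 0.0944]
orientation: [0.204, 0.647, 0.701, 0.221]
wrist_force: [-17.4, 0.0, 16.1]
finger_gap: 0.0192
```

```bash
python3 chk.py 14
```

```text
18.375 [ 0.6407 -0.0391  0.0944] gap 0.0192 F u,v,n -5.0 1.4 23.2 T [-0.02  1.32  0.13]
tool rel -0.0007 0.0009 0.0146
xyz [-0.9  0.7  0.6] r [-0.    0.09 -0.07]
plate top h at mid 0.0059 tilt u,v deg [-0.05 -0.02] N 330
  blob [303 125   5   6  20] [304.78 127.44] u -0.56 v -40.07
  blob [271 128   5   5  20] [272.9  129.95] u 0.15 v 40.97
  blob [287 128  11   8  71] [292.09 132.05] u -9.7 v -7.18
```

It's seated: 23 N normal contact with no further travel, and the plate lies parallel to the board. I'll unload and let go.

Request:
arm_command([
  {"x": 0,"y": 0,"z": -1,"rx": 0,"ry": 0,"rz": 0,"hand": 1},
  {"x": 0,"y": 0,"z": -1.3,"rx": 0,"ry": 0,"rz": 0,"hand": 1},
  {"x": 0,"y": 0,"z": -1.3,"rx": 0,"ry": 0,"rz": 0,"hand": 0.15},
  {"x": 0,"y": 0,"z": -1.3,"rx": 0,"ry": 0,"rz": 0,"hand": 0.15},
  {"x": 0,"y": 0,"z": -1.3,"rx": 0,"ry": 0,"rz": 0,"hand": 0.15},
  {"x": 0,"y": 0,"z": -1.3,"rx": 0,"ry": 0,"rz": 0,"hand": 0.15},
])

```text
clock: 19.23
tcp_pos: [0.6409, -0.0391, 0.0942]
orientation: [0.204, 0.647, 0.701, 0.221]
wrist_force: [0.1, 0.2, -0.4]
finger_gap: 0.0364
```

```bash
python3 chk.py 15
```

```text
19.225 [ 0.6409 -0.0391  0.0942] gap 0.0364 F u,v,n -0.1 0.2 -0.4 T [-0.01  0.53 -0.03]
tool rel -0.0007 0.0009 0.0143
xyz [-0.9  0.7  0.3] r [-0.03  0.06 -0.06]
plate top h at mid 0.006 tilt u,v deg [ 0.49 -0.16] N 313
  blob [285 127  14  10  83] [291.8  131.97] u -9.37 v -6.45
  blob [303 127   5   4  15] [304.37 128.38] u -2.88 v -38.91
  blob [271 129   5   4  14] [273.11 130.74] u -1.9 v 40.62
```

View pics/s15.png

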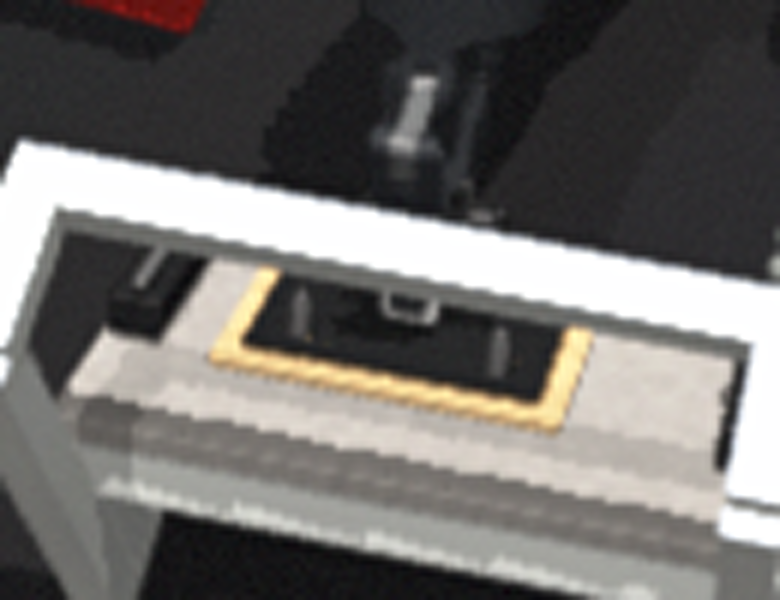

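View pics/t15.png

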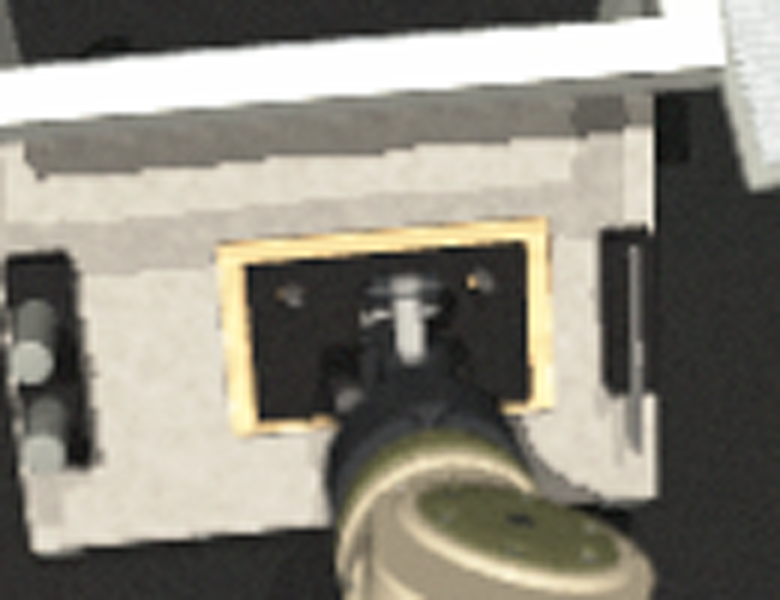

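Released, and the holder stays hung on both pins. For the proof I'll lower the open jaws slightly around the block and lean the tool 3°, so the uphill finger pushes low on the block, then move downhill.

Request:
arm_command([
  {"x": 0,"y": 0,"z": 2.5,"rx": 1.5,"ry": 0,"rz": 0,"hand": 0.15},
  {"x": 0,"y": 0,"z": 4.5,"rx": 3,"ry": 0,"rz": 0,"hand": 0.15},
  {"x": 0,"y": -3,"z": 4.5,"rx": 3,"ry": 0,"rz": 0,"hand": 0.15},
  {"x": 0,"y": -5,"z": 4.5,"rx": 3,"ry": 0,"rz": 0,"hand": 0.15},
  {"x": 0,"y": -5,"z": 4.5,"rx": 3,"ry": 0,"rz": 0,"hand": 0.15},
])

```text
clock: 19.95
tcp_pos: [0.6385, -0.0391, 0.0871]
orientation: [0.186, 0.652, 0.707, 0.202]
wrist_force: [0.3, -0.4, 0.1]
finger_gap: 0.0365
```

```bash
python3 chk.py 16
```

```text
19.95 [ 0.6385 -0.0391  0.0871] gap 0.0365 F u,v,n 0.3 -0.5 -0.1 T [-0.06  0.47  0.02]
tool rel -0.0067 0.0011 0.0099
xyz [-1.1  6.4 -4.5] r [-3.07  0.05 -0.08]
plate top h at mid 0.0059 tilt u,v deg [0.67 0.08] N 309
  blob [285 127  13  10  81] [291.74 131.49] u -8.14 v -6.36
  blob [303 127   5   4  14] [304.39 128.41] u -2.99 v -38.96
  blob [271 129   5   4  13] [273.17 130.72] u -1.88 v 40.45
```

Request:
arm_command([
  {"x": 0,"y": -1,"z": 0,"rx": 0,"ry": 0,"rz": 0,"hand": 0.15},
  {"x": 0,"y": -2,"z": 0,"rx": 0,"ry": 0,"rz": 0,"hand": 0.15},
  {"x": 0,"y": -2,"z": 0,"rx": 0,"ry": 0,"rz": 0,"hand": 0.15},
])

```text
clock: 20.42
tcp_pos: [0.6375, -0.0393, 0.0866]
orientation: [0.187, 0.652, 0.707, 0.202]
wrist_force: [0.7, 0.2, 0.7]
finger_gap: 0.0362
```

Request:
arm_command([
  {"x": 0,"y": -0.7,"z": 0,"rx": 0,"ry": 0,"rz": 0,"hand": 0.15},
  {"x": 0,"y": -0.7,"z": 0,"rx": 0,"ry": 0,"rz": 0,"hand": 0.15},
])

```text
clock: 20.68
tcp_pos: [0.637, -0.0394, 0.0863]
orientation: [0.187, 0.652, 0.707, 0.202]
wrist_force: [-0.4, 0.8, -0.2]
finger_gap: 0.0364
```

```bash
python3 chk.py 17
```

```text
20.675 [ 0.637  -0.0394  0.0863] gap 0.0364 F u,v,n -0.4 0.8 0.1 T [ 0.01  0.54 -0.02]
tool rel -0.0084 0.0009 0.01
xyz [-0.9  8.2 -4.4] r [-3.03  0.06 -0.06]
plate top h at mid 0.0058 tilt u,v deg [-0.13 -0.11] N 325
  blob [303 127   5   4  15] [304.41 128.4 ] u -3.01 v -39.03
  blob [271 129   5   4  13] [273.09 130.72] u -1.92 v 40.64
  blob [285 128  13   9  71] [291.79 131.96] u -9.43 v -6.45
```

Request:
arm_command([
  {"x": 0,"y": -0.8,"z": 0,"rx": 0,"ry": 0,"rz": 0,"hand": 0.15},
  {"x": 0,"y": -0.8,"z": 0,"rx": 0,"ry": 0,"rz": 0,"hand": 0.15},
])

```text
clock: 21.02
tcp_pos: [0.6362, -0.0394, 0.0858]
orientation: [0.187, 0.652, 0.707, 0.202]
wrist_force: [-0.5, 0.2, -0.6]
finger_gap: 0.0362
```

Request:
arm_command([
  {"x": 0,"y": -0.8,"z": 0,"rx": 0,"ry": 0,"rz": 0,"hand": 0.15},
  {"x": 0,"y": -0.8,"z": 0,"rx": 0,"ry": 0,"rz": 0,"hand": 0.15},
])

```text
clock: 21.28
tcp_pos: [0.6355, -0.0395, 0.0853]
orientation: [0.187, 0.652, 0.707, 0.202]
wrist_force: [0.4, 0.1, -0.3]
finger_gap: 0.0361
```

```bash
python3 chk.py 18
```

```text
21.275 [ 0.6355 -0.0395  0.0853] gap 0.0361 F u,v,n 0.2 0.1 -0.4 T [-0.07  0.5  -0.01]
tool rel -0.0101 0.0009 0.0101
xyz [-0.9  9.9 -4.4] r [-3.04  0.06 -0.06]
plate top h at mid 0.0058 tilt u,v deg [-0.36 -0.22] N 302
  blob [303 127   5   4  15] [304.35 128.37] u -2.93 v -38.89
  blob [271 129   5   4  13] [273.08 130.77] u -2.05 v 40.69
  blob [285 128  13   9  72] [291.83 132.41] u -10.62 v -6.49
```

Request:
arm_command([
  {"x": 0,"y": -0.6,"z": 0,"rx": 0,"ry": 0,"rz": 0,"hand": 0.15},
  {"x": 0,"y": -0.6,"z": 0,"rx": 0,"ry": 0,"rz": 0,"hand": 0.15},
])

```text
clock: 21.62
tcp_pos: [0.6352, -0.0396, 0.0852]
orientation: [0.187, 0.652, 0.707, 0.202]
wrist_force: [0.6, 0.3, 0.1]
finger_gap: 0.0361
```

Request:
arm_command([
  {"x": 0,"y": -0.6,"z": 0,"rx": 0,"ry": 0,"rz": 0,"hand": 0.15},
  {"x": 0,"y": -0.6,"z": 0,"rx": 0,"ry": 0,"rz": 0,"hand": 0.15},
])

```text
clock: 21.88
tcp_pos: [0.635, -0.0396, 0.0851]
orientation: [0.187, 0.652, 0.707, 0.203]
wrist_force: [1.3, 1.1, -0.1]
finger_gap: 0.0364
```

Request:
arm_command([
  {"x": 0,"y": -0.6,"z": 0,"rx": 0,"ry": 0,"rz": 0,"hand": 0.15},
  {"x": 0,"y": -0.6,"z": 0,"rx": 0,"ry": 0,"rz": 0,"hand": 0.15},
])

```text
clock: 22.12
tcp_pos: [0.6348, -0.0396, 0.085]
orientation: [0.187, 0.652, 0.707, 0.203]
wrist_force: [4.5, 1.7, 0.9]
finger_gap: 0.036
```

Contact has begun: about 4 N uphill on the tool. Continuing in small steps.

Request:
arm_command([
  {"x": 0,"y": -0.4,"z": 0,"rx": 0,"ry": 0,"rz": 0,"hand": 0.15},
  {"x": 0,"y": -0.4,"z": 0,"rx": 0,"ry": 0,"rz": 0,"hand": 0.15},
])

```text
clock: 22.38
tcp_pos: [0.6348, -0.0397, 0.0851]
orientation: [0.188, 0.651, 0.707, 0.203]
wrist_force: [4.3, 1.5, 0.5]
finger_gap: 0.0364
```

Request:
arm_command([
  {"x": 0,"y": -0.4,"z": 0,"rx": 0,"ry": 0,"rz": 0,"hand": 0.15},
  {"x": 0,"y": -0.4,"z": 0,"rx": 0,"ry": 0,"rz": 0,"hand": 0.15},
])

```text
clock: 22.62
tcp_pos: [0.6347, -0.0397, 0.0851]
orientation: [0.188, 0.651, 0.707, 0.203]
wrist_force: [5.2, 2.5, 0.1]
finger_gap: 0.0362
```

```bash
python3 chk.py 19
```

```text
22.625 [ 0.6347 -0.0397  0.0851] gap 0.0362 F u,v,n 4.4 2.0 -3.0 T [ 0.25 -0.49  0.14]
tool rel -0.0109 0.0007 0.0104
xyz [-0.7 10.7 -4.1] r [-2.88  0.06 -0.02]
plate top h at mid 0.0058 tilt u,v deg [-0.27 -0.01] N 342
  blob [303 127   5   4  15] [304.36 128.39] u -2.96 v -38.9
  blob [271 129   6   5  15] [273.2  130.96] u -2.56 v 40.41
  blob [287 129  11   8  62] [292.1  132.62] u -11.23 v -7.14
```

Request:
arm_command([
  {"x": 0,"y": -0.3,"z": 0.6,"rx": 0,"ry": 0,"rz": 0,"hand": 0.15},
  {"x": 0,"y": -0.8,"z": 0.8,"rx": 0,"ry": 0,"rz": 0,"hand": 0.15},
  {"x": 0,"y": -0.8,"z": 0.8,"rx": 0,"ry": 0,"rz": 0,"hand": 0.15},
])

```text
clock: 23.1
tcp_pos: [0.6349, -0.0397, 0.0848]
orientation: [0.188, 0.651, 0.707, 0.204]
wrist_force: [3.7, 2.3, 5.2]
finger_gap: 0.0363
```

```bash
python3 chk.py 20
```

```text
23.1 [ 0.6349 -0.0397  0.0848] gap 0.0363 F u,v,n 6.2 2.0 2.1 T [ 0.3  -0.76  0.26]
tool rel -0.011 0.0007 0.01
xyz [-0.7 10.8 -4.5] r [-2.8   0.07 -0.01]
plate top h at mid 0.0058 tilt u,v deg [-0.16 -0.16] N 328
  blob [303 126   5   5  15] [304.34 128.36] u -2.89 v -38.85
  blob [271 129   5   4  15] [273.12 130.89] u -2.35 v 40.6
  blob [287 129  11   8  65] [291.95 132.7 ] u -11.4 v -6.74
```

View pics/s20.png

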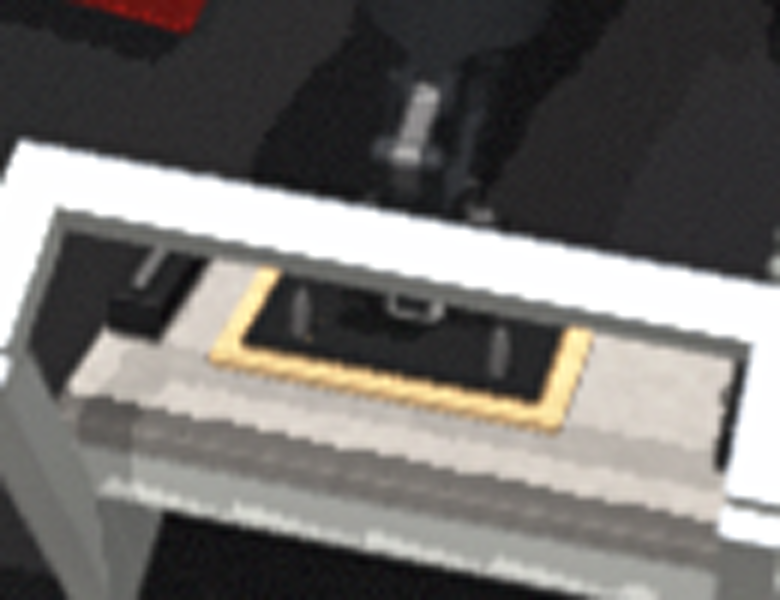

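Request:
arm_command([
  {"x": 0,"y": -0.7,"z": 0.2,"rx": 0,"ry": 0,"rz": 0,"hand": 0.15},
  {"x": 0,"y": -1.4,"z": 0.4,"rx": 0,"ry": 0,"rz": 0,"hand": 0.15},
  {"x": 0,"y": -1.4,"z": 0.4,"rx": 0,"ry": 0,"rz": 0,"hand": 0.15},
])

```text
clock: 23.58
tcp_pos: [0.6349, -0.0397, 0.0847]
orientation: [0.189, 0.651, 0.707, 0.204]
wrist_force: [4.0, 2.6, 7.7]
finger_gap: 0.0359
```

```bash
python3 chk.py 21
```

```text
23.575 [ 0.6349 -0.0397  0.0847] gap 0.0359 F u,v,n 7.8 2.3 3.9 T [ 0.45 -1.23  0.28]
tool rel -0.011 0.0007 0.01
xyz [-0.7 10.8 -4.5] r [-2.67  0.06  0.03]
plate top h at mid 0.0058 tilt u,v deg [-0.11  0.06] N 312
  blob [302 127   6   4  15] [304.35 128.38] u -2.95 v -38.88
  blob [271 129   5   4  15] [273.13 130.84] u -2.23 v 40.57
  blob [286 129  12   8  64] [291.94 132.79] u -11.64 v -6.7
```

Request:
arm_command([
  {"x": 0,"y": -1.5,"z": 0,"rx": 0,"ry": 0,"rz": 0,"hand": 0.15},
  {"x": 0,"y": -3,"z": 0,"rx": 0,"ry": 0,"rz": 0,"hand": 0.15},
  {"x": 0,"y": -3,"z": 0,"rx": 0,"ry": 0,"rz": 0,"hand": 0.15},
])

```text
clock: 24.05
tcp_pos: [0.6346, -0.0399, 0.0846]
orientation: [0.19, 0.65, 0.706, 0.206]
wrist_force: [10.7, 5.0, 4.3]
finger_gap: 0.036
```

```bash
python3 chk.py 22
```

```text
24.05 [ 0.6346 -0.0399  0.0846] gap 0.036 F u,v,n 11.6 4.1 -2.8 T [ 0.74 -2.05  0.45]
tool rel -0.0113 0.0006 0.0101
xyz [-0.6 11.1 -4.4] r [-2.42  0.04  0.1 ]
plate top h at mid 0.0058 tilt u,v deg [-0.62 -0.21] N 321
  blob [302 127   6   4  16] [304.34 128.36] u -2.89 v -38.86
  blob [271 129   5   4  16] [273.12 130.79] u -2.09 v 40.59
  blob [286 129  12   8  64] [291.86 133.15] u -12.54 v -6.43
```

Request:
arm_command([
  {"x": 0.5,"y": -1.2,"z": 0.5,"rx": 0,"ry": 0,"rz": 0,"hand": 0.15},
  {"x": 0.7,"y": -2.4,"z": 0.9,"rx": 0,"ry": 0,"rz": 0,"hand": 0.15},
  {"x": 0.7,"y": -2.4,"z": 0.9,"rx": 0,"ry": 0,"rz": 0,"hand": 0.15},
])

```text
clock: 24.52
tcp_pos: [0.6347, -0.0399, 0.0845]
orientation: [0.192, 0.649, 0.706, 0.207]
wrist_force: [10.1, 3.2, 8.3]
finger_gap: 0.0365
```

```bash
python3 chk.py 23
```

```text
24.525 [ 0.6347 -0.0399  0.0845] gap 0.0365 F u,v,n 13.2 2.3 0.9 T [ 0.77 -2.47  0.31]
tool rel -0.0114 0.0006 0.0099
xyz [-0.6 11.2 -4.5] r [-2.21  0.11  0.13]
plate top h at mid 0.0057 tilt u,v deg [-0.16  0.04] N 319
  blob [303 127   5   4  14] [304.37 128.37] u -2.92 v -38.95
  blob [271 129   5   4  16] [273.23 130.76] u -2.07 v 40.3
  blob [287 129  11   7  53] [292.09 132.64] u -11.28 v -7.11
```

View pics/s23.png

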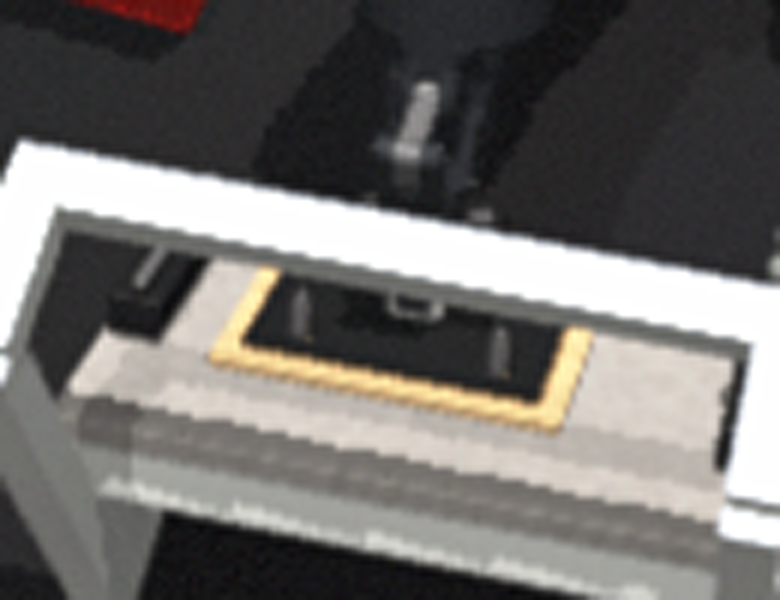

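13.2 N downhill and the plate hasn't moved. A little more to reach about 15 N, then hold it.

Request:
arm_command([
  {"x": 0.2,"y": -1,"z": 0.3,"rx": 0,"ry": 0,"rz": 0,"hand": 0.15},
  {"x": 0.2,"y": -1.6,"z": 0.5,"rx": 0,"ry": 0,"rz": 0,"hand": 0.15},
  {"x": 0.2,"y": -1.6,"z": 0.5,"rx": 0,"ry": 0,"rz": 0,"hand": 0.15},
  {"x": 0.2,"y": -1.6,"z": 0.5,"rx": 0,"ry": 0,"rz": 0,"hand": 0.15},
  {"x": 0.2,"y": -1.6,"z": 0.5,"rx": 0,"ry": 0,"rz": 0,"hand": 0.15},
])

```text
clock: 25.25
tcp_pos: [0.6347, -0.0399, 0.0844]
orientation: [0.193, 0.649, 0.706, 0.208]
wrist_force: [10.2, 3.1, 12.8]
finger_gap: 0.0364
```

```bash
python3 chk.py 24
```

```text
25.25 [ 0.6347 -0.0399  0.0844] gap 0.0364 F u,v,n 15.9 2.3 4.5 T [ 0.77 -2.79  0.33]
tool rel -0.0113 0.0005 0.0098
xyz [-0.6 11.2 -4.6] r [-2.06  0.13  0.17]
plate top h at mid 0.0057 tilt u,v deg [-0.36  0.11] N 315
  blob [303 127   5   4  15] [304.36 128.39] u -3.0 v -38.91
  blob [271 129   5   4  16] [273.15 130.83] u -2.23 v 40.52
  blob [287 130  11   7  57] [291.92 132.81] u -11.69 v -6.66
```

Held 15.9 N downhill and the holder stayed put. Backing off uphill to free the finger.

Request:
arm_command([
  {"x": -0.5,"y": 4,"z": -0.8,"rx": 0,"ry": 0,"rz": 0,"hand": 0.15},
  {"x": -0.5,"y": 8,"z": -1.5,"rx": 0,"ry": 0,"rz": 0,"hand": 0.15},
  {"x": -0.5,"y": 12,"z": -2,"rx": 0,"ry": 0,"rz": 0,"hand": 0.15},
  {"x": -0.5,"y": 14,"z": -2,"rx": 0,"ry": 0,"rz": 0,"hand": 0.15},
  {"x": -0.5,"y": 14,"z": -2,"rx": 0,"ry": 0,"rz": 0,"hand": 0.15},
])

```text
clock: 25.98
tcp_pos: [0.6365, -0.0387, 0.0847]
orientation: [0.186, 0.652, 0.707, 0.202]
wrist_force: [0.1, 0.4, -0.3]
finger_gap: 0.0365
```

```bash
python3 chk.py 25
```

```text
25.975 [ 0.6365 -0.0387  0.0847] gap 0.0365 F u,v,n -0.1 0.3 -0.3 T [-0.05  0.45  0.02]
tool rel -0.0096 0.0015 0.009
xyz [-1.5  9.3 -5.5] r [-3.19  0.04 -0.1 ]
plate top h at mid 0.0058 tilt u,v deg [-0.48 -0.06] N 316
  blob [285 127  13  10  71] [291.59 132.06] u -9.62 v -5.92
  blob [303 127   5   4  16] [304.44 128.42] u -3.05 v -39.1
  blob [271 129   5   4  13] [273.2  130.82] u -2.18 v 40.39
```

View pics/s25.png

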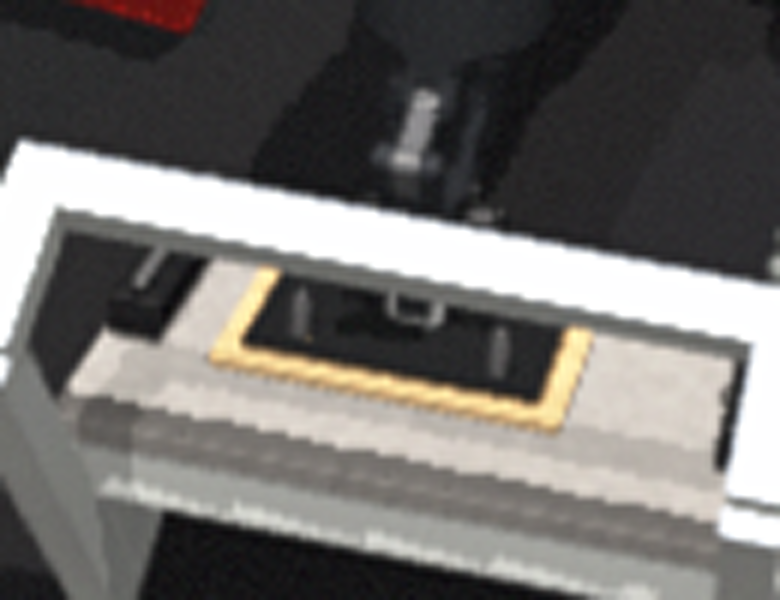

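The holder is unchanged and the tool is free. Centre the jaws, straighten, then retract along the plate normal.

Request:
arm_command([
  {"x": -1,"y": 4,"z": -1,"rx": -1.5,"ry": 0,"rz": 0,"hand": 0.15},
  {"x": -1,"y": 8,"z": -2,"rx": -3.1,"ry": 0,"rz": 0,"hand": 0.15},
  {"x": -1,"y": 8,"z": -2,"rx": -3.1,"ry": 0,"rz": 0,"hand": 0.15},
  {"x": -1,"y": 8,"z": -2,"rx": -3.1,"ry": 0,"rz": 0,"hand": 0.15},
])

```text
clock: 26.58
tcp_pos: [0.6434, -0.0395, 0.0919]
orientation: [0.204, 0.647, 0.701, 0.221]
wrist_force: [-0.6, -0.4, -0.2]
finger_gap: 0.0365
```

```bash
python3 chk.py 26
```

```text
26.575 [ 0.6434 -0.0395  0.0919] gap 0.0365 F u,v,n -0.6 -0.4 0.2 T [-0.06  0.49 -0.04]
tool rel 0.0001 0.0002 0.011
xyz [-0.3 -0.1 -3. ] r [ 0.05  0.07 -0.06]
plate top h at mid 0.0059 tilt u,v deg [-0.36 -0.09] N 301
  blob [285 127  14   9  84] [292.07 131.47] u -8.18 v -7.22
  blob [302 127   6   4  17] [304.42 128.41] u -3.03 v -39.04
  blob [271 129   6   5  14] [273.29 130.89] u -2.39 v 40.18
```

Request:
arm_command([
  {"x": 0,"y": -1.5,"z": -3,"rx": 0,"ry": 0,"rz": 0,"hand": 0.1},
  {"x": 0,"y": -1.5,"z": -15,"rx": 0,"ry": 0,"rz": 0,"hand": 0},
  {"x": 0,"y": -1.5,"z": -35,"rx": 0,"ry": 0,"rz": 0,"hand": 0},
  {"x": 0,"y": -1.5,"z": -60,"rx": 0,"ry": 0,"rz": 0,"hand": 0},
  {"x": 0,"y": -4,"z": -100,"rx": 0,"ry": 0,"rz": 0,"hand": 0},
  {"x": 0,"y": -10,"z": -150,"rx": 0,"ry": 0,"rz": 0,"hand": 0},
  {"x": 0,"y": -30,"z": -190,"rx": 0,"ry": 0,"rz": 0,"hand": 0},
  {"x": 0,"y": -60,"z": -220,"rx": 0,"ry": 0,"rz": 0,"hand": 0},
  {"x": 0,"y": -60,"z": -220,"rx": 0,"ry": 0,"rz": 0,"hand": 0},
])

```text
clock: 27.8
tcp_pos: [0.4667, -0.0535, 0.239]
orientation: [0.206, 0.647, 0.7, 0.221]
wrist_force: [0.1, 0.5, 0.0]
finger_gap: 0.0428
```

```bash
python3 - <<'E'
from holes import *
s,P,_=st(); print(s['clock'],P.round(3),s['wrist_force'].round(1))
for nm in('scene','top'):
    p=cam(nm,nm[0]+'27.png'); c=proj(p,[.66,-.04,.12])[0].astype(int); im=p['image'][:,:,::-1]
    cv2.imwrite('pics/%s27a.png'%nm[0],cv2.resize(im[c[1]-50:c[1]+50,c[0]-65:c[0]+65],None,fx=6,fy=6,interpolation=cv2.INTER_CUBIC))
    up,yl,n=plate_frame(4.75); uv,X,C=cloud(p); rel=X-PM; u=rel@up;v=rel@yl;h=rel@n
    m=(C.max(1)<90)&(u>-.063)&(u<.02)&(abs(v)<.066)&(h>.0)&(h<.011)
    A=np.c_[u[m],v[m],np.ones(m.sum())]; co=np.linalg.lstsq(A,h[m],rcond=None)[0]
    print(nm,'plate h@pins',co[2].round(4),'tilt',np.degrees(np.arctan(co[:2])).round(2),rect(np.c_[u[m],v[m]]),'mount edge h',np.median(h[(C[:,0]>C[:,2]+40)&(u>-.07)&(u<.03)&(abs(v)<.08)&(abs(h)<.01)]).round(4))
    b=(u>-.06)&(u<0)&(abs(v)<.05)&(h>.045)&(h<.056); print(' block top',b.sum(),rect(np.c_[u[b],v[b]]) if b.sum()>5 else '')
    m=(abs(X[:,0]-.41)<.03)&(abs(X[:,1]+.3)<.16)&(X[:,2]>.08)&(X[:,2]<.1)&(C.min(1)>90); print(' offcut',rect(X[m][:,:2]),np.median(X[m][:,2]))
    for k,(x0,y0) in dict(bottle=(.4,-.09),jar=(.42,.092)).items():
        m=(np.hypot(X[:,0]-x0,X[:,1]-y0)<.05)&(X[:,2]>.02); print(' ',k,rect(X[m][:,:2]),X[m][:,2].max().round(3))
E
```

```text
27.8 [ 0.467 -0.054  0.239] [0.1 0.5 0. ]
scene plate h@pins 0.005 tilt [-1.23 -0.01] (array([-13.6,   1.9]), array([ 54.7, 117.2]), 0.82) mount edge h -0.0004
 block top 108 (array([-35.2,   2.8]), array([59.2, 21.5]), 89.81)
 offcut (array([ 408. , -299.8]), array([251.1,  24.8]), 88.93) 0.08846230096409442
  bottle (array([395.1, -72.8]), array([70.5, 79. ]), 70.99) 0.475
  jar (array([416.2,  90. ]), array([52. , 53.8]), 63.96) 0.075
top plate h@pins 0.0051 tilt [-0.32 -0.06] (array([-21.3,   0.2]), array([117.7,  69.7]), 89.2) mount edge h -0.0001
 block top 206 (array([-34.7,   1.6]), array([59.9, 21. ]), 89.21)
 offcut (array([ 410.4, -301.1]), array([250.5,  20.6]), 88.62) 0.08977553147400584
  bottle (array([394.6, -67.1]), array([96.5, 52.6]), 9.66) 0.484
  jar (array([412. ,  87.4]), array([48.8, 53. ]), 23.76) 0.075
```

View pics/t27a.png

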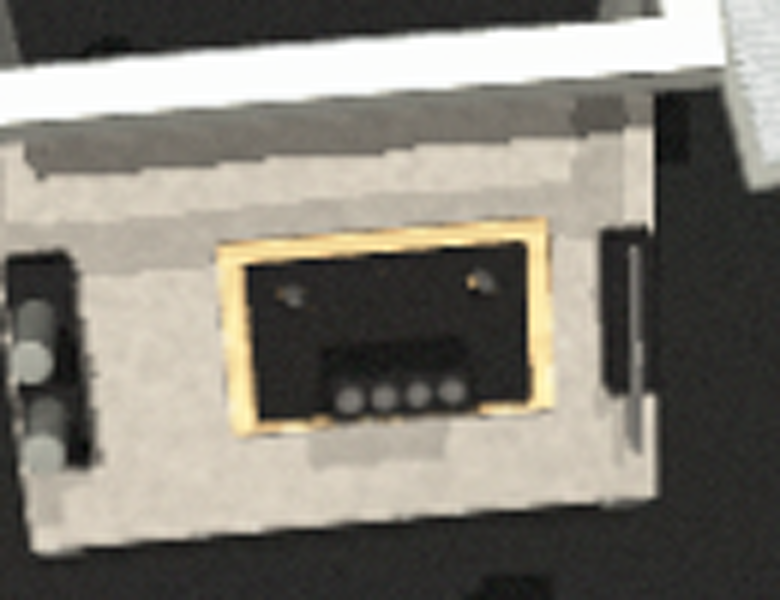

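View pics/s27.png

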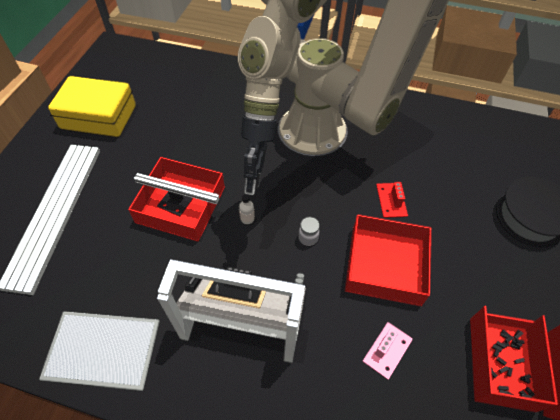

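View pics/t27.png

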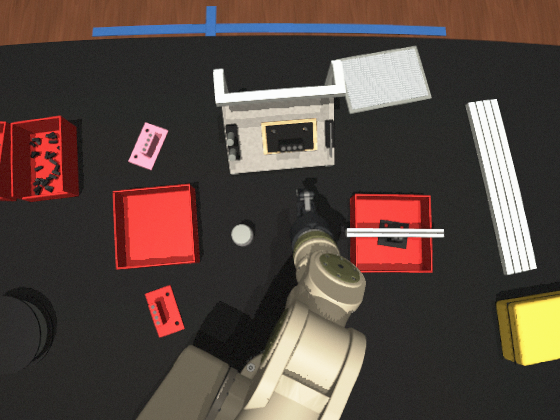

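Final checks are good: the plate top is 5 mm above the mount, so it is flush. The block is downhill at 34.7 mm below the pins, the offcut is centred on bin B, the bottle and jar are standing, and the robot is clear.

```bash
python3 -c "
from workcell import hand_in; print(hand_in())"
```

```text
the job is handed in; nothing more can be done
None
```

The job is done and handed in at about 27.9 s on the robot's clock. The long holder is hanging on both pins, and the offcut lies across the middle of bin B's rim.

- **Offcut:** I lifted it off bin A and set it on bin B. Its centre measures about (0.410, -0.300), in line with the bin to within about 1°, and it sits level on the rim.
- **Hanging:** I pressed the holder onto the pins until it stopped at about 23 N, with the socket block downhill, then let go.
- **Proof pull:** With the jaws open, one finger pushed the block down the slope, building to 15.9 N. The plate did not move off its seat. The push also carried about 2 to 4 N sideways and briefly about 3 N outward from the plate.
- **Last checks:** The holder plate's top is 5.0–5.1 mm above the mount face, which is flush for a 5 mm plate. The block is about 35 mm below the pins, against a nominal 33, which fits the slack in the holes.
- **Bystanders and lamp bar:** The jar measures where it started. The arm got in the way of measuring the bottle at the end, but the pictures show it standing in place. The short holder and the lamp bar look undisturbed in the pictures too.
- **What disagreed:** The scene camera's plate fit showed a 1.2° tilt, against 0.3° from the top camera. The lamp bar partly hides the plate in that view, so I trusted the top camera.
- **Refused command:** One early move was refused for missing keys; nothing moved.

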